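# Hang the culture dish, drop the kickstand and hold the viewing frame upright

### The arm

A 7-joint arm with a two-finger parallel gripper is mounted at the origin on the work surface. World frame = base frame: x ahead of the robot, y to its left, z up, the work surface at z = 0. Lengths are in m, angles in rad, forces in N, time in s.
With the tool pointing down it reaches from about 0.4 to 0.875 m from the base axis. Payload 19.3 kg.
Tool frame: the origin (TCP) lies at the very end of the fingers, on their centre line; the grasp point (between the pads) lies 19 mm behind it; z points along the fingers, y is the direction in which the jaws open and shut (so a half turn about z gives the same grasp; the last joint's range is limited). The gripper opens to 85 mm and grips with 20 to 120 N. Pads are 22 mm wide; open, the fingers measure 114 mm over their backs; the gripper's body (76 mm by 85 mm) begins 54 mm behind the grasp point. The pads swing forward as they close: fully open they stand 13 mm farther back than shut.
Start: joints at [-1.395, 0.521, -0.036, 1.599, 0.021, 1.021, -0.113], TCP at [0.152, 0.606, 0.231] pointing down, gripper open.
Joint ranges: [-2.91, 2.91], [-0.3, 2.13], [-1.5, 1.42], [0.17, 2.43], [-1.26, 4.41], [0.16, 1.93], [-2.52, 2.52]. Speed limits (rad/s): [1.89, 1.89, 2.39, 2.39, 3.01, 3.01, 3.01].

### API

Orientations are given as a unit quaternion [w, x, y, z].
In Python, from plant import robot gives the robot as it stands. The module is installed in compiled form; this text tells all that it offers.
- The arm moves only by the tool play_rows, never from a script. Its argument "increments" is a list of rows, each a list of 2 entries, a list of its own where there are three numbers: the shift along the tool's x, y, z each as a share of 0.12 m, from -1 to 1, then the turn, a rotation vector about the tool's x, y, z each as a share of 60 degrees, from -1 to 1. In form: [[[dx, dy, dz], [ax, ay, az]], ...]. A call has 1 to 5 rows; each row shifts and turns the commanded pose from where the row before left it, along the tool's axes as they then stand; what a row does not reach is not made up. A row lasts 1/12 s, in which the tool goes at most 41.7 mm and 7.16 degrees, less where a joint would pass 70% of its speed; a pose out of reach is approached as far as the arm can. A call with a number of a shift or a turn outside -1 to 1 is refused whole. A call with a gripper value outside its range is refused whole. "gripper" is the closure, from 0 (fully open) to 1 (shut), set as the call begins (left out, the last holds). The fingers move at their own pace and stop on an object; "newtons" is the grip in N (left out, the last holds). Time passes only in rows, so rows that do not move let the fingers close. It gives the time, the measured TCP pose, the force and the opening at its end, in the units of the state.
- robot.state(): the state, without advancing time (a new reading comes with each control period).
- robot.capture(name): name is "scene" or "side" or "wrist"; returns a dict with "frame" (384x512x3 uint8, red, green, blue), "depth" (384x512 float32, m along the optical axis (not along the pixel's ray), 0 where there is no reading), "fx", "fy", "cx", "cy" (pixels), "distortion" ([k1, k2, p1, p2, k3] as OpenCV has them; the pictures are not rectified), "rvec" (rotation vector, rad) and "tvec" (3), from world to camera coordinates, as OpenCV has them; the wrist camera has in their place "T_tool_cam" (4x4, takes a point from camera to tool coordinates, whose origin is the TCP and whose axes are the flange's). Camera axes: x right, y down, z forward; pixel columns grow to the right and rows downward; lengths in m; the calibration is good to about 2 mm. A picture is of the moment at which its call begins: read the wrist's pose just before it.
- robot.finish_job(): hands the job in, once; it reports no verdict.
The state is a dict: "time_s": time; "joints": joint angles; "joint_velocities": joint speeds; "joint_efforts": joint torques, N m; "ee_pos": TCP position; "ee_rot": TCP orientation; "wrist_force": force on the tool from outside, world axes, zero at the start; "torque": the same for the moment, N m; "opening": opening from 0.0 (shut) to 1.0 (fully open).
Only numpy, scipy, OpenCV 4.12 (cv2) and the standard library are available. Lean on these libraries where they do the work, as an engineer would, in place of code of your own. Each camera call takes 0.05 s, during which the arm holds its last target.

### The job

Get the culture dish ready to be photographed: hook its carrier over the rail of the leaning viewing frame near the kickstand end, slide it along the rail until the hook is centred on the dark sleeve, and let go of it there. Then, with the frame still leaning back, flip the kickstand over centre until it is fully down, take the frame by its round rubber grip and bring it upright. Finish while holding it upright by the grip, the kickstand's foot clear of the table (let go, the frame would tip back), and leave the other things on the bench undisturbed.

Things in the scene. Friction and masses are not known exactly. Their poses are not given: they have to be found in the camera images.
- stand: fixed foot of the viewing stand: two low aluminium bars, bearing blocks and two slanted props behind. Origin on the table under the hub axis, midway between the posts; x points to the back (away from the robot at yaw 0), y left along the rail, z up. The hub axis (along y) is 30 mm above the origin. Its place and yaw (to 0.2 rad) vary.
- frame: the tipping frame itself (posts, rail, lamp bar, with kickstand and grip); origin on the hub axis midway between the posts, z along the posts, y along the rail to the left
- rail_mid (a point): top rail of the tipping frame, a level steel bar of 10 mm diameter, axis 220 mm from the hub axis. This point is on its axis, midway between the two posts (14 mm square, centred 125 mm left and right of it); z along the posts, y along the rail to the left. The window below it is open but for a lamp bar low behind (to 41 mm from the hub axis). Frame in all 1 kg, heavier at the back.
- lean (a joint): lean about the hub axis, rad: 0 upright, positive leaning back, 0.42 resting on the rear props (the start), negative tipping to the robot's side. Unheld it tips back on to the props (about 0.5 N at the grip holds it upright) or, pulled beyond about -0.2, forward. With the kickstand down, its foot meets the table at about -0.11.
- mark_center (a point): centre of the dark sleeve on the rail (24 mm long, 11.6 mm across, flush enough for the hook to slide over it freely), on the rail's axis; axes as the rail's. It lies 10 to 70 mm right of the rail's middle.
- carrier: loose steel dish carrier, 0.16 kg, 198 mm high, standing left of the stand. Origin under its foot's centre, z up. Foot 44 (x) by 70 (y) by 6 mm; plate 70 mm wide (y) up to 78 mm, clasping a dish 62 mm across, 18 mm thick (x); above it a neck and the hook strap (see hook), then the grey tab. Hung up, it hangs plumb, plate parallel to the rail, its +x to the back of the stand.
- tab (a point): centre of the grey gripping tab on top of the carrier (14 mm in x, 26 mm in y, 40 mm high: 158 to 198 mm above the foot's underside); axes as the carrier's
- hook (a point): underside of the hook's crown, 150 mm above the foot's underside; axes as the carrier's. Strap 14 mm wide (y): from 88 mm height up at x = -19 mm, over the crown at x = 0, down at x = +19 mm to a tip 122 mm up (34 mm inside). The hook is open on its +x side: the rail enters through the gap from 92 to 122 mm. Hung on the rail, this point is 6 mm above the rail's axis.
- swing (a joint): angle of the kickstand, a dark steel leg (11 by 8 mm) outside the left post, rad: 0 folded up along the post, growing as it swings to the front (-x of the stand) and down, 2.56 fully down on its stop. It moves freely and goes over centre where the leg points straight up (at about 0.42 with the frame leaning back): short of it it falls back, beyond it it falls on down (about 1 N at the foot).
- kick_pivot (a point): point on the kickstand's pivot axis (parallel to the rail, 115 mm up the post from the hub axis), level in y with kick_foot
- kick_foot (a point): middle of the free part of the kickstand's foot, a round cross bar 12 mm in diameter parallel to the rail and standing out 54 mm to the left of the leg; 155 mm from the pivot. It can be pinched across from above and led round.
- kick: the kickstand itself; origin on its pivot at the post, z along the leg to its foot
- grip: round black rubber grip, 20 mm in diameter and 65 mm long, in line with the rail and sticking out to the right of the right post; a sleeve that can roll on its axis, so the frame can be turned while the hand stays level. Origin on its axis at its left end.
- grip_center (a point): middle of the grip, on its axis
- dish_pair: a pair of stacked 90 mm culture dishes (30 mm high) front right of the stand (bystander; origin at the centre of its underside)
- dish_stack: a stack of five 90 mm dishes (75 mm high), far left (bystander; origin at the centre of its underside)
- dish_stack2: a stack of seven 90 mm dishes (105 mm high), behind left of the stand (bystander; origin at the centre of its underside)
- spatula: small spatula lying on the table, right of the stand (bystander; origin at the centre of its underside)
Things that resemble listed ones, but are neither listed nor needed, are in the scene too. What is shaped like the carrier but purple is not meant.

How it is judged:
By the outcome, as a careful person would: the job done as asked, in the order asked, and still so for the second after the job is handed in, while the arm keeps its last pose, push and grip.
It also fails if it takes over 72 s, if anything falls off the work surface, if the arm or the gripper's body presses on something with over 40 N, if the wrist force passes 120 N, or if a joint passes its speed limit or range.

## Working session

There is one attempt and no reset: what is moved stays moved. The work goes in short steps, Python scripts to look and compute and a tool call to move; the robot and the scene stay as the last step left them, time stands still between calls to the robot, and variables do not carry over. Pictures are saved under pics/ and viewed, and the job is handed in when it is done.

Besides the shell and the picture viewer there is one more tool, called after ">>>" as name(argument=value, ...) on one line, values as JSON. play_rows: Moves the arm, as the interface text tells. Shift numbers are shares of 0.12 m and turn numbers shares of 60 degrees, none past 1 either way. Its arguments: {"type":"object","properties":{"increments":{"type":"array","items":{"type":"array"}},"gripper":{"type":"number"},"newtons":{"type":"number"}},"required":["increments"]}

```bash
mkdir -p pics; cat > h.py <<'E'
import numpy as np, cv2
from scipy.spatial.transform import Rotation as R
from plant import robot
def rot(q): return R.from_quat([q[1],q[2],q[3],q[0]])
def cap(name, save=None):
    st=robot.state(); c=robot.capture(name)
    K=np.array([[c['fx'],0,c['cx']],[0,c['fy'],c['cy']],[0,0,1]]); D=np.array(c['distortion'],float)
    if name=='wrist':
        T=np.eye(4); T[:3,:3]=rot(st['ee_rot']).as_matrix(); T[:3,3]=st['ee_pos']
        W=T@np.array(c['T_tool_cam'])
    else:
        Rm=cv2.Rodrigues(np.array(c['rvec'],float))[0]; W=np.eye(4); W[:3,:3]=Rm.T; W[:3,3]=-Rm.T@np.array(c['tvec'],float).ravel()
    c.update(K=K,D=D,W=W)
    if save: cv2.imwrite('pics/'+save+'.png',cv2.cvtColor(c['frame'],cv2.COLOR_RGB2BGR))
    np.savez('last_%s.npz'%name,frame=c['frame'],depth=c['depth'],K=K,D=D,W=W)
    return c
def load(name): return dict(np.load('last_%s.npz'%name))
def ray(c,u,v):
    p=cv2.undistortPoints(np.array([[[u,v]]],float),c['K'],c['D']).ravel()
    return c['W'][:3,3], c['W'][:3,:3]@np.array([p[0],p[1],1.])
def pt(c,u,v,d=None):
    o,r=ray(c,u,v)
    if d is None: d=np.median(c['depth'][int(v)-1:int(v)+2,int(u)-1:int(u)+2])
    return o+r*d
def onz(c,u,v,z):
    o,r=ray(c,u,v); return o+r*(z-o[2])/r[2]
def proj(c,P):
    P=np.atleast_2d(P); Rm=c['W'][:3,:3].T; t=-Rm@c['W'][:3,3]
    return cv2.projectPoints(P.astype(float),cv2.Rodrigues(Rm)[0],t,c['K'],c['D'])[0].reshape(-1,2)
def tri(c1,p1,c2,p2):
    o1,r1=ray(c1,*p1);o2,r2=ray(c2,*p2)
    A=np.stack([r1,-r2],1);s=np.linalg.lstsq(A,o2-o1,rcond=None)[0]
    a=o1+r1*s[0];b=o2+r2*s[1];return (a+b)/2,np.linalg.norm(a-b)
def cloud(c):
    h,w=c['depth'].shape; uv=np.stack(np.meshgrid(np.arange(w),np.arange(h)),-1).reshape(-1,1,2).astype(float)
    p=cv2.undistortPoints(uv,c['K'],c['D']).reshape(-1,2); d=c['depth'].reshape(-1)
    P=np.c_[p*d[:,None],d]; return (P@c['W'][:3,:3].T+c['W'][:3,3]).reshape(h,w,3)
def crop(c,x0,y0,x1,y1,s,name):
    im=cv2.cvtColor(c['frame'][y0:y1,x0:x1],cv2.COLOR_RGB2BGR); cv2.imwrite('pics/'+name+'.png',cv2.resize(im,None,fx=s,fy=s,interpolation=cv2.INTER_CUBIC))
E
python3 - <<'E'
from h import *
for n in ['scene','side','wrist']:
    c=cap(n,n+'0'); print(n,c['W'].round(3).tolist(),c['K'].round(1).tolist())
print(robot.state())
E
```

```text
scene [[0.708, 0.391, -0.588, 1.341], [0.706, -0.412, 0.576, -0.786], [-0.017, -0.823, -0.568, 0.96], [0.0, 0.0, 0.0, 1.0]] [[473.7, 0.0, 255.1], [0.0, 473.7, 185.3], [0.0, 0.0, 1.0]]
side [[0.773, -0.45, 0.448, -0.159], [-0.635, -0.551, 0.542, -0.848], [0.003, -0.703, -0.711, 1.296], [0.0, 0.0, 0.0, 1.0]] [[469.3, 0.0, 255.4], [0.0, 469.3, 192.2], [0.0, 0.0, 1.0]]
wrist [[0.243, 0.932, 0.27, 0.085], [0.97, -0.233, -0.067, 0.622], [0.0, 0.278, -0.961, 0.373], [0.0, 0.0, 0.0, 1.0]] [[346.2, 0.0, 257.0], [0.0, 346.2, 188.9], [0.0, 0.0, 1.0]]
{'time_s': 0.15, 'joints': array([-1.39518977,  0.52191288, -0.03636007,  1.59985939,  0.02120628,
        1.02112815, -0.11279119]), 'joint_velocities': array([-1.31834221e-05, -2.16002357e-03,  8.32904532e-04, -1.28775154e-03,
       -1.45465957e-03,  6.91854243e-04, -9.33631798e-04]), 'joint_efforts': array([ 1.47645402e-03, -9.27378988e+01,  1.98050335e+00, -3.70060980e+01,
        1.79128046e-02,  6.25092172e-03,  2.35959254e-05]), 'ee_pos': array([0.15203607, 0.60595769, 0.23084162]), 'ee_rot': array([-3.06294533e-05,  1.22580315e-01,  9.92458490e-01, -4.60329556e-04]), 'wrist_force': array([-1.06497646, -0.06112735, -0.57996943]), 'torque': array([-0.00544643, -0.03319752,  0.00369954]), 'opening': 0.9986958038342698}
```

View pics/scene0.png

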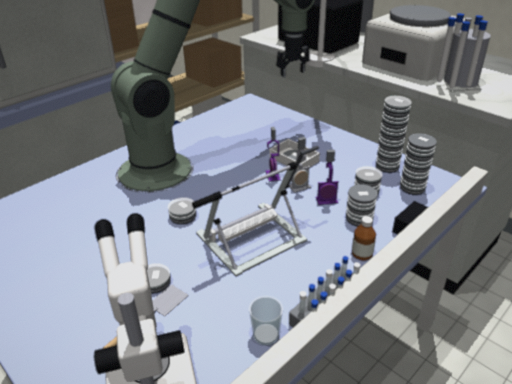

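View pics/side0.png

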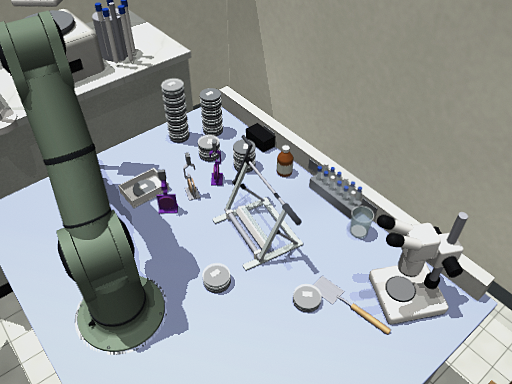

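View pics/wrist0.png

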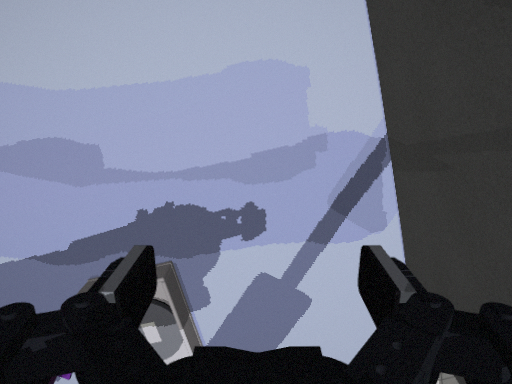

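The carrier candidates in the side view are (190,178), which is steel or tan, and (166,195) and (216,170), which are both purple. I'll enlarge to confirm.

```bash
python3 - <<'E'
from h import *
c=load('side'); crop(c,110,120,310,275,4,'sz'); 
s=load('scene'); crop(s,180,120,400,280,3.6,'cz')
E
```

```text
(no output)
```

View pics/sz.png

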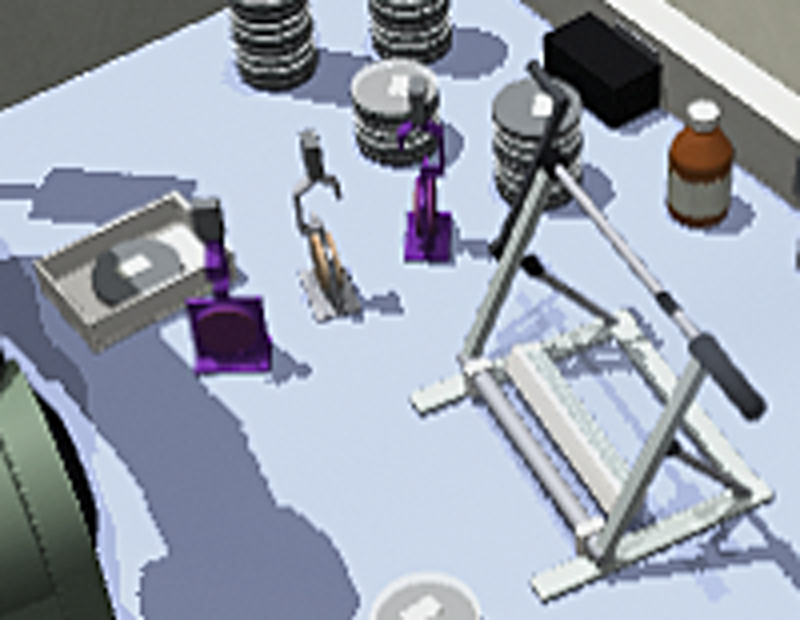

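View pics/cz.png

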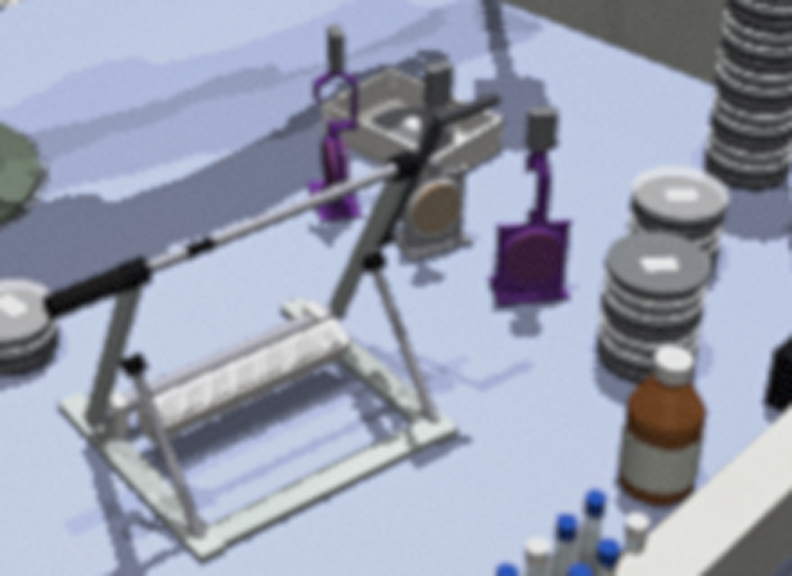

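```bash
python3 - <<'E'
from h import *
a=load('side'); b=load('scene')
for n,p,q in [('tab',(188,159),(301.4,143.6)),('sleeve',(277,195),(235.6,188.3)),('gripR',(298.5,221.5),(193.5,204.5)),('gripL',(286,206),(220,195)),('kickjoint',(246.5,160.5),(292,165.5))]:
    P,e=tri(a,p,b,q); print(n,P.round(4),round(e,4),'z231',onz(a,*p,.231).round(4),onz(b,*q,.231).round(4),'d',pt(a,*p).round(3),pt(b,*q).round(3))
for n,c in (('side',a),('scene',b)):
    C=cloud(c); m=(C[...,2]>.215)&(C[...,2]<.245)&(C[...,0]>.4)&(C[...,0]<.9)&(abs(C[...,1])<.5)
    im=cv2.cvtColor(c['frame'],cv2.COLOR_RGB2BGR); im[m]=(0,0,255); cv2.imwrite('pics/m%s.png'%n,im[100:300,100:400] if 0 else cv2.resize(im[110:270,110:320],None,fx=3.6,fy=3.6,interpolation=0))
    P=C[m]; print(n,len(P),P.min(0).round(3),P.max(0).round(3))
E
```

```text
tab [0.4658 0.2923 0.1735] 0.0012 z231 [0.4341 0.2347 0.231 ] [0.5302 0.2125 0.231 ] d [0.459 0.281 0.186] [0.474 0.282 0.18 ]
sleeve [ 0.5566 -0.0903  0.2301] 0.0031 z231 [ 0.5568 -0.0891  0.231 ] [ 0.5585 -0.0933  0.231 ] d [ 0.553 -0.093  0.237] [ 0.561 -0.095  0.233]
gripR [ 0.5325 -0.216   0.2314] 0.0031 z231 [ 0.5334 -0.214   0.231 ] [ 0.5328 -0.2177  0.231 ] d [ 0.529 -0.218  0.237] [ 0.535 -0.219  0.233]
gripL [ 0.5486 -0.1409  0.2287] 0.0003 z231 [ 0.547  -0.1427  0.231 ] [ 0.5511 -0.1428  0.231 ] d [ 0.542 -0.148  0.239] [ 0.557 -0.147  0.236]
kickjoint [0.5876 0.1039 0.2264] 0.0019 z231 [0.5849 0.1011 0.231 ] [0.5928 0.0969 0.231 ] d [0.582 0.097 0.236] [0.598 0.09  0.236]
side 447 [ 0.52  -0.5    0.215] [0.842 0.121 0.244]
scene 660 [ 0.527 -0.5    0.215] [0.849 0.118 0.245]
```

View pics/mside.png

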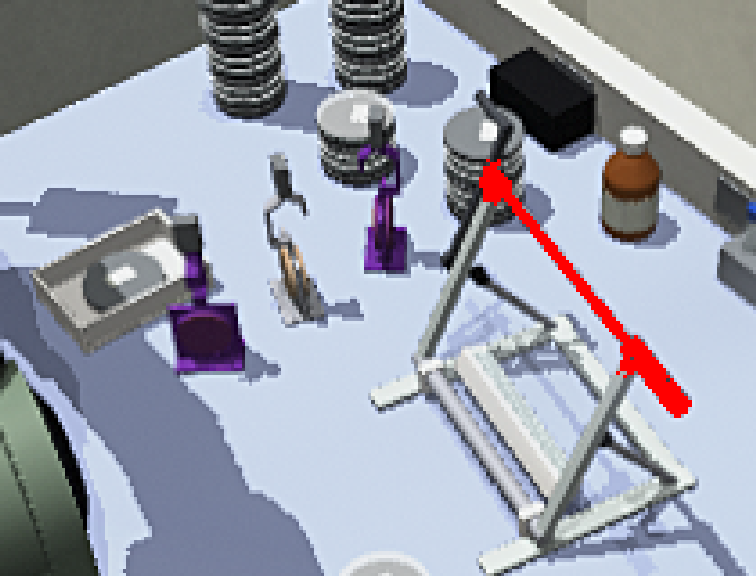

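View pics/mscene.png

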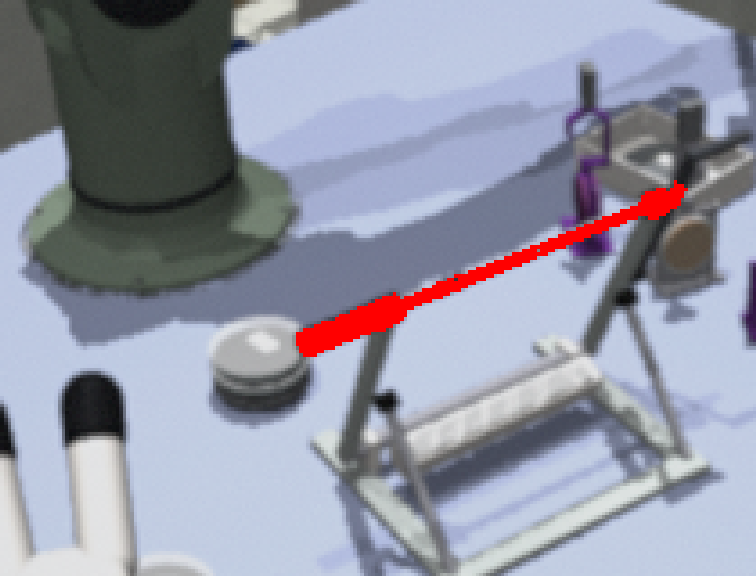

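```bash
python3 - <<'E'
from h import *
a=load('side'); b=load('scene')
lines={}
for n,c in (('side',a),('scene',b)):
    C=cloud(c); m=(C[...,2]>.21)&(C[...,2]<.25)&(C[...,0]>.5)&(C[...,0]<.63)&(C[...,1]>-.24)&(C[...,1]<.14)
    P=C[m]; uv=np.argwhere(m)[:,::-1]
    print(n,len(P), 'ymin/max',P[:,1].min().round(3),P[:,1].max().round(3))
    sel=(P[:,1]>-.1)&(P[:,1]<.07); 
    k=np.polyfit(P[sel,1],P[sel,0],1); kz=np.polyfit(P[sel,1],P[sel,2],1); print(' x(y)',k.round(4),'yaw',-np.arctan(k[0]).round(4),'z',kz.round(4), 'resid',np.std(P[sel,0]-np.polyval(k,P[sel,1])).round(4))
    # pixel line fit, cast on z=.231
    l=cv2.fitLine(uv[sel].astype(np.float32),cv2.DIST_HUBER,0,.01,.01).ravel()
    for s in (-25,0,25):
        print('  ray z.231',onz(c,l[2]+s*l[0],l[3]+s*l[1],.231).round(4))
    # dark sleeve pixels
    g=c['frame'].astype(int).sum(2); d=m&(g<240)
    Q=C[d]; h=np.histogram(Q[:,1],bins=np.arange(-.24,.14,.01)); print('  dark',list(zip(h[1].round(2),h[0])))
    # carrier tab: top region
    m=(C[...,2]>.15)&(C[...,2]<.215)&(C[...,0]>.4)&(C[...,0]<.55)&(C[...,1]>.22)&(C[...,1]<.34)
    print('  tab',m.sum(),C[m].mean(0).round(4),C[m].min(0).round(3),C[m].max(0).round(3), np.argwhere(m).mean(0)[::-1])
    m=(C[...,2]>.02)&(C[...,2]<.09)&(C[...,0]>.4)&(C[...,0]<.56)&(C[...,1]>.2)&(C[...,1]<.34)&((c['frame'][...,0].astype(int)-c['frame'][...,2])>25)
    print('  dish',m.sum(),C[m].mean(0).round(4) if m.any() else 0); P=C[m]
    if m.sum()>10:
        w,v=np.linalg.eigh(np.cov((P[:,:2]).T)); print('   plane dir',v[:,1].round(3),np.sqrt(w).round(4))
E
```

```text
side 438 ymin/max -0.222 0.125
 x(y) [0.1821 0.5688] yaw -0.1802 z [0.0006 0.2336] resid 0.0029
  ray z.231 [0.5863 0.0891 0.231 ]
  ray z.231 [ 0.5669 -0.0175  0.231 ]
  ray z.231 [ 0.5491 -0.1156  0.231 ]
  dark [(np.float64(-0.24), np.int64(0)), (np.float64(-0.23), np.int64(2)), (np.float64(-0.22), np.int64(22)), (np.float64(-0.21), np.int64(15)), (np.float64(-0.2), np.int64(17)), (np.float64(-0.19), np.int64(16)), (np.float64(-0.18), np.int64(17)), (np.float64(-0.17), np.int64(9)), (np.float64(-0.16), np.int64(12)), (np.float64(-0.15), np.int64(10)), (np.float64(-0.14), np.int64(5)), (np.float64(-0.13), np.int64(0)), (np.float64(-0.12), np.int64(0)), (np.float64(-0.11), np.int64(1)), (np.float64(-0.1), np.int64(8)), (np.float64(-0.09), np.int64(8)), (np.float64(-0.08), np.int64(2)), (np.float64(-0.07), np.int64(0)), (np.float64(-0.06), np.int64(0)), (np.float64(-0.05), np.int64(0)), (np.float64(-0.04), np.int64(0)), (np.float64(-0.03), np.int64(0)), (np.float64(-0.02), np.int64(0)), (np.float64(-0.01), np.int64(0)), (np.float64(0.0), np.int64(0)), (np.float64(0.01), np.int64(0)),
[... 1487 characters left out ...]
64(-0.03), np.int64(0)), (np.float64(-0.02), np.int64(0)), (np.float64(-0.01), np.int64(0)), (np.float64(0.0), np.int64(0)), (np.float64(0.01), np.int64(1)), (np.float64(0.02), np.int64(3)), (np.float64(0.03), np.int64(0)), (np.float64(0.04), np.int64(0)), (np.float64(0.05), np.int64(0)), (np.float64(0.06), np.int64(0)), (np.float64(0.07), np.int64(1)), (np.float64(0.08), np.int64(18)), (np.float64(0.09), np.int64(31)), (np.float64(0.1), np.int64(16)), (np.float64(0.11), np.int64(24)), (np.float64(0.12), np.int64(0))]
  tab 104 [0.4713 0.2865 0.1787] [0.458 0.274 0.15 ] [0.481 0.304 0.199] [301.69230769 143.25      ]
  dish 12 [0.4741 0.2785 0.0669]
   plane dir [0.296 0.955] [0.0024 0.0076]
```

```bash
cat >> h.py <<'E'
def plan(target,yaw=None,n=None,cmd=None):
    """straight move, tool down, yaw = world yaw of tool y; prints rows (constant world step, constant turn)"""
    st=robot.state(); p=np.array(st['ee_pos'])if cmd is None else np.array(cmd); M=rot(st['ee_rot'])
    Y=M.as_matrix()[:,1]; y0=np.arctan2(Y[1],Y[0])
    dy=0 if yaw is None else (yaw-y0+np.pi)%(2*np.pi)-np.pi
    # target orientation: down
    yt=y0+dy; Rt=R.from_matrix(np.array([[-np.sin(yt),np.cos(yt),0],[np.cos(yt),np.sin(yt),0],[0,0,-1]]).T)
    if 1:
        yv=np.array([np.cos(yt),np.sin(yt),0]); zv=np.array([0,0,-1.]); Rt=R.from_matrix(np.c_[np.cross(yv,zv),yv,zv])
    d=np.array(target)-p; rv=(M.inv()*Rt).as_rotvec()
    nn=max(int(np.ceil(np.linalg.norm(d)/.0405)),int(np.ceil(np.linalg.norm(rv)/np.radians(7.0))),1)
    n=max(n or 1,nn); rows=[]; Mc=M
    for i in range(n):
        s=Mc.inv().apply(d/n)/.12; t=rv/n/np.radians(60)
        rows.append([s.round(3).tolist(),t.round(3).tolist()]); Mc=Mc*R.from_rotvec(t*np.radians(60))
    print('t',round(st['time_s'],2),'pos',p.round(4),'yaw',round(y0,4),'open',round(st['opening'],3),'F',np.round(st['wrist_force'],1),'n',n)
    for i in range(0,n,5): print(rows[i:i+5])
E
python3 - <<'E'
from h import *
a=load('side'); b=load('scene')
for n,c in (('side',a),('scene',b)):
    C=cloud(c); f=c['frame'].astype(int); m=(f[...,0]-f[...,1]>25)&(f[...,2]-f[...,1]>25)&(C[...,2]>-.02)&(C[...,2]<.2)
    nc,l,s,ce=cv2.connectedComponentsWithStats(m.astype(np.uint8))
    for i in range(1,nc):
        if s[i,4]>25: P=C[l==i]; print(n,s[i],P.mean(0).round(3),P.min(0).round(3),P.max(0).round(3))
plan([.466,.287,.31],-.3)
E
```

```text
side [211 161  12  24 134] [0.577 0.286 0.032] [ 0.546  0.254 -0.002] [0.619 0.331 0.098]
side [161 181   5   6  27] [0.343 0.273 0.14 ] [0.332 0.258 0.106] [0.362 0.296 0.151]
side [156 194  19   8  58] [0.344 0.28  0.068] [0.316 0.258 0.004] [0.375 0.368 0.081]
side [158 208  19   5  67] [0.338 0.269 0.005] [ 0.306  0.24  -0.002] [0.369 0.3   0.012]
scene [270 154   8  16  68] [0.357 0.269 0.069] [0.326 0.253 0.047] [0.382 0.297 0.091]
scene [317 180  20  24 264] [0.591 0.284 0.041] [ 0.565  0.258 -0.   ] [0.619 0.315 0.098]
t 0.15 pos [0.152  0.606  0.2308] yaw 1.325 open 0.999 F [-1.1 -0.1 -0.6] n 14
[[[-0.227, -0.139, -0.047], [-0.0, 0.0, 0.111]], [[-0.242, -0.111, -0.047], [-0.0, 0.0, 0.111]], [[-0.253, -0.083, -0.047], [-0.0, 0.0, 0.111]], [[-0.261, -0.053, -0.047], [-0.0, 0.0, 0.111]], [[-0.265, -0.022, -0.047], [-0.0, 0.0, 0.111]]]
[[[-0.266, 0.009, -0.047], [-0.0, 0.0, 0.111]], [[-0.263, 0.04, -0.047], [-0.0, 0.0, 0.111]], [[-0.257, 0.07, -0.047], [-0.0, 0.0, 0.111]], [[-0.247, 0.099, -0.047], [-0.0, 0.0, 0.111]], [[-0.234, 0.127, -0.047], [-0.0, 0.0, 0.111]]]
[[[-0.218, 0.153, -0.047], [-0.0, 0.0, 0.111]], [[-0.199, 0.178, -0.047], [-0.0, 0.0, 0.111]], [[-0.177, 0.199, -0.047], [-0.0, 0.0, 0.111]], [[-0.152, 0.218, -0.047], [-0.0, 0.0, 0.111]]]
```

>>> play_rows(increments=[[[-0.227,-0.139,-0.047],[0,0,0.111]],[[-0.242,-0.111,-0.047],[0,0,0.111]],[[-0.253,-0.083,-0.047],[0,0,0.111]],[[-0.261,-0.053,-0.047],[0,0,0.111]],[[-0.265,-0.022,-0.047],[0,0,0.111]]], gripper=0.35)

```text
time_s: 0.57
ee_pos: [0.2649, 0.4909, 0.2596]
ee_rot: [-0.0, 0.404, 0.915, -0.0]
wrist_force: [0.1, 0.0, 0.1]
opening: 0.652
```

>>> play_rows(increments=[[[-0.266,0.009,-0.047],[0,0,0.111]],[[-0.263,0.04,-0.047],[0,0,0.111]],[[-0.257,0.07,-0.047],[0,0,0.111]],[[-0.247,0.1,-0.047],[0,0,0.111]],[[-0.234,0.127,-0.047],[0,0,0.111]]])

```text
time_s: 0.98
ee_pos: [0.3769, 0.3771, 0.288]
ee_rot: [-0.0, 0.65, 0.76, -0.0]
wrist_force: [0.4, -0.2, 0.0]
opening: 0.648
```

>>> play_rows(increments=[[[-0.218,0.153,-0.047],[0,0,0.111]],[[-0.2,0.178,-0.047],[0,0,0.111]],[[-0.177,0.2,-0.047],[0,0,0.111]],[[-0.152,0.218,-0.047],[0,0,0.111]]])

```text
time_s: 1.32
ee_pos: [0.4665, 0.2857, 0.3106]
ee_rot: [-0.0, 0.807, 0.59, 0.0]
wrist_force: [0.9, 0.0, -0.6]
opening: 0.652
```

```bash
python3 - <<'E'
from h import *
print(robot.state())
c=cap('wrist','w1')
E
```

```text
{'time_s': 1.3167, 'joints': array([-1.00158233,  0.34344733,  0.45787863,  1.72448575, -0.16690806,
        1.11224596, -0.80067248]), 'joint_velocities': array([ 0.42043149,  0.13357477,  0.42944935, -0.27286382, -0.18699377,
        0.21898241, -0.51363273]), 'joint_efforts': array([ -5.23313329, -72.83138752,   5.59749126, -35.58196664,
         0.73811537,  -0.59259653,   1.71067458]), 'ee_pos': array([0.46652662, 0.28568734, 0.31058273]), 'ee_rot': array([-5.93175555e-05,  8.07197961e-01,  5.90280821e-01,  1.69107534e-05]), 'wrist_force': array([ 0.89712555,  0.00725683, -0.60437582]), 'torque': array([0.04961497, 0.03042351, 0.00406796]), 'opening': 0.6516480944531947}
```

View pics/w1.png

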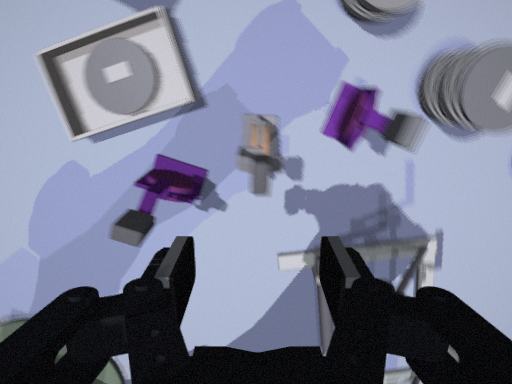

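```bash
python3 - <<'E'
from h import *
c=cap('wrist','w2'); crop(c,200,90,330,210,5,'w2z')
C=cloud(c)
for lo,hi in ((.185,.215),(.14,.185),(.03,.085),(-.01,.012)):
    f=c['frame'].astype(int); m=(C[...,2]>lo)&(C[...,2]<hi); m[:, :225]=0;m[:,295:]=0;m[:100]=0;m[205:]=0
    if lo<0: m&=(abs(f[...,0]-f[...,2])<15)
    P=C[m]; print(lo,m.sum(),P.mean(0).round(4) if m.any() else '', P.min(0).round(3),P.max(0).round(3))
    if m.sum()>20: print(cv2.minAreaRect((P[:,:2]*1000).astype(np.float32)))
E
```

```text
0.185 646 [0.4696 0.2924 0.1969] [0.459 0.278 0.185] [0.479 0.305 0.2  ]
((469.04400634765625, 291.75103759765625), (25.54127311706543, 13.978572845458984), 71.43730163574219)
0.14 514 [0.4702 0.2937 0.1497] [0.448 0.278 0.14 ] [0.491 0.305 0.185]
((470.1413879394531, 294.1397705078125), (20.346134185791016, 41.47655487060547), 70.65789794921875)
0.03 477 [0.4754 0.3075 0.0684] [0.462 0.284 0.03 ] [0.486 0.324 0.085]
((473.8539733886719, 305.4757385253906), (38.998409271240234, 18.984399795532227), 70.77555847167969)
-0.01 600 [0.4766 0.3036 0.0058] [ 0.449  0.271 -0.   ] [0.5  0.33 0.01]
((473.16070556640625, 299.67803955078125), (50.22580337524414, 41.9400749206543), 70.69097137451172)
```

View pics/w2z.png

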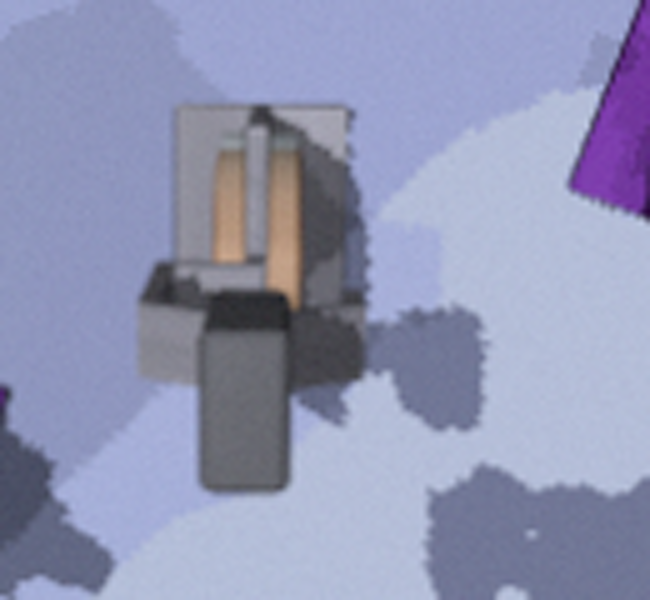

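```bash
python3 - <<'E'
from h import *
plan([.469,.292,.163],-.322,n=5)
E
```

```text
t 1.42 pos [0.469  0.2829 0.3112] yaw -0.3138 open 0.651 F [-0.2  1.1 -0.1] n 5
[[[0.014, -0.005, 0.247], [0.0, 0.0, 0.002]], [[0.014, -0.005, 0.247], [0.0, 0.0, 0.002]], [[0.014, -0.005, 0.247], [0.0, 0.0, 0.002]], [[0.014, -0.005, 0.247], [0.0, 0.0, 0.002]], [[0.014, -0.005, 0.247], [0.0, 0.0, 0.002]]]
```

>>> play_rows(increments=[[[0.015,-0.005,0.2],[0,0,0]],[[0.015,-0.005,0.2],[0,0,0]],[[0.015,-0.005,0.2],[0,0,0]],[[0.015,-0.005,0.2],[0,0,0]],[[0,0,0],[0,0,0]]])

```text
time_s: 1.83
ee_pos: [0.4636, 0.2941, 0.2104]
ee_rot: [0.0, 0.805, 0.593, -0.003]
wrist_force: [0.3, -1.1, -0.1]
opening: 0.648
```

```bash
python3 - <<'E'
from h import *
c=cap('wrist','w3'); plan([.469,.292,.163],-.322,n=2)
C=cloud(c); m=(C[...,2]>.185)&(C[...,2]<.215)&(abs(C[...,0]-.469)<.05)&(abs(C[...,1]-.292)<.05)
v,u=np.nonzero(m); print(u.min(),u.max(),v.min(),v.max()); P=C[m]; print(P.min(0),P.max(0),cv2.minAreaRect((P[:,:2]*1000).astype(np.float32)))
E
```

```text
t 1.88 pos [0.4645 0.2942 0.2128] yaw -0.3018 open 0.653 F [0.3 0.  0.6] n 2
[[[-0.003, 0.021, 0.207], [-0.001, 0.002, 0.01]], [[-0.003, 0.021, 0.208], [-0.001, 0.002, 0.01]]]
193 321 207 274
[0.43643983 0.27592004 0.18506159] [0.49400245 0.30998418 0.2149863 ] ((464.7484436035156, 292.69451904296875), (26.31622886657715, 55.923885345458984), 72.4134521484375)
```

View pics/w3.png

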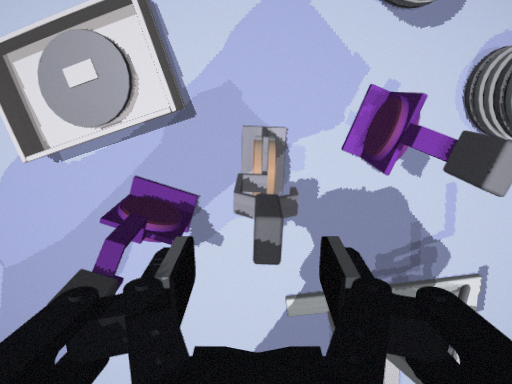

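>>> play_rows(increments=[[[0,0.02,0.14],[0,0,0.009]],[[0,0.018,0.14],[0,0,0.009]],[[0,0,0.136],[0,0,0]],[[0,0,0],[0,0,0]]])

```text
time_s: 2.22
ee_pos: [0.4694, 0.2929, 0.1635]
ee_rot: [0.0, 0.811, 0.585, -0.001]
wrist_force: [-0.8, 0.0, -0.3]
opening: 0.648
```

>>> play_rows(increments=[[[0,0,0],[0,0,0]],[[0,0,0],[0,0,0]],[[0,0,0],[0,0,0]],[[0,0,0],[0,0,0]],[[0,0,0],[0,0,0]]], gripper=1, newtons=50)

```text
time_s: 2.63
ee_pos: [0.4702, 0.2937, 0.1658]
ee_rot: [-0.0, 0.811, 0.585, 0.001]
wrist_force: [-3.6, -0.4, 11.2]
opening: 0.161
```

```bash
python3 - <<'E'
from h import *
plan([.469,.292,.163],-.322,n=2)
E
```

```text
t 2.63 pos [0.4702 0.2937 0.1658] yaw -0.3211 open 0.161 F [-3.6 -0.4 11.2] n 2
[[[-0.008, -0.002, 0.012], [0.0, -0.001, 0.0]], [[-0.008, -0.002, 0.012], [0.0, -0.001, 0.0]]]
```

>>> play_rows(increments=[[[0,0,-0.2],[0,0,0]],[[0,0,-0.25],[0,0,0]],[[0,0,-0.3],[0,0,0]],[[0,0,-0.28],[0,0,0]],[[0,0,-0.1],[0,0,0]]])

```text
time_s: 3.05
ee_pos: [0.4711, 0.2935, 0.3051]
ee_rot: [-0.0, 0.811, 0.585, 0.003]
wrist_force: [0.7, 0.5, -1.2]
opening: 0.154
```

```bash
python3 - <<'E'
from h import *
a=load('side'); b=load('scene')
ey=np.array([.180,.984]);
for n,c,ps in (('side',a,[(248,160),(285,209)]),('scene',b,[(292.5,165.8),(216,198)])):
    Q=[onz(c,*p,.231) for p in ps]; print(n,[q.round(4) for q in Q],((Q[0]+Q[1])/2).round(4),np.linalg.norm(Q[0]-Q[1]).round(4))
a=cap('side','s1'); b=cap('scene','c1'); crop(a,130,100,330,250,4,'s1z'); crop(b,220,60,400,200,4,'c1z')
print(robot.state()['ee_pos'],robot.state()['wrist_force'],robot.state()['opening'])
E
```

```text
side [array([0.5905, 0.0999, 0.231 ]), array([ 0.5361, -0.1501,  0.231 ])] [ 0.5633 -0.0251  0.231 ] 0.2559
scene [array([0.595 , 0.0966, 0.231 ]), array([ 0.5535, -0.159 ,  0.231 ])] [ 0.5742 -0.0312  0.231 ] 0.2589
[0.47073844 0.29365417 0.30288071] [-0.16649841 -0.49981197 -2.28958265] 0.15954357992612975
```

View pics/s1z.png

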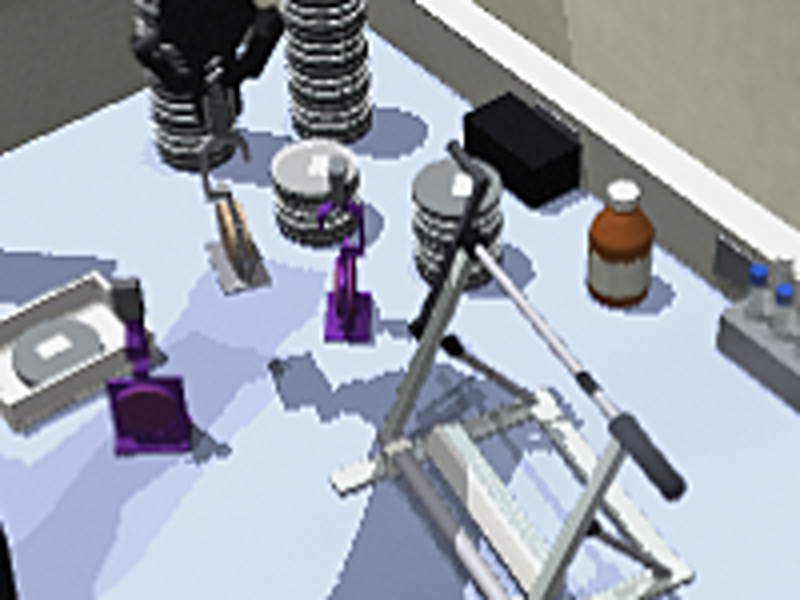

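View pics/c1z.png

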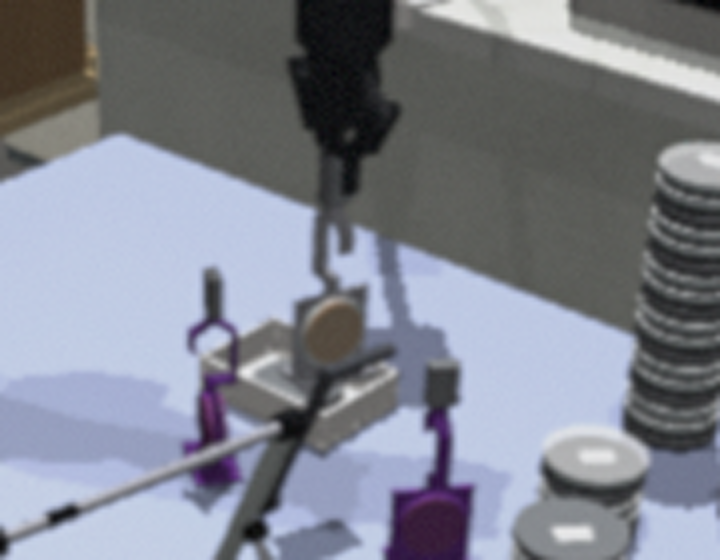

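```bash
python3 - <<'E'
from h import *
plan([.4815,.049,.298],-.181)
E
```

```text
t 3.15 pos [0.4707 0.2937 0.3029] yaw -0.3212 open 0.16 F [-0.2 -0.5 -2.3] n 7
[[[-0.272, 0.104, 0.005], [0.0, -0.001, -0.019]], [[-0.274, 0.099, 0.005], [0.0, -0.001, -0.019]], [[-0.276, 0.093, 0.005], [0.0, -0.001, -0.019]], [[-0.278, 0.088, 0.005], [0.0, -0.001, -0.019]], [[-0.28, 0.082, 0.005], [0.0, -0.001, -0.019]]]
[[[-0.281, 0.076, 0.006], [0.0, -0.001, -0.019]], [[-0.283, 0.071, 0.006], [0.0, -0.001, -0.019]]]
```

>>> play_rows(increments=[[[-0.15,0.057,0.005],[0,0,-0.019]],[[-0.272,0.1,0.005],[0,0,-0.019]],[[-0.276,0.093,0.005],[0,0,-0.019]],[[-0.278,0.088,0.005],[0,0,-0.019]],[[-0.28,0.082,0.005],[0,0,-0.019]]])

```text
time_s: 3.57
ee_pos: [0.4763, 0.1327, 0.2961]
ee_rot: [-0.0, 0.781, 0.625, -0.001]
wrist_force: [0.6, 0.0, -1.3]
opening: 0.153
```

>>> play_rows(increments=[[[-0.281,0.076,0.006],[0,0,-0.019]],[[-0.26,0.071,0.006],[0,0,-0.019]],[[-0.147,0.045,0.006],[0,0,0]],[[0,0,0],[0,0,0]],[[0,0,0],[0,0,0]]])

```text
time_s: 3.98
ee_pos: [0.4824, 0.0481, 0.2942]
ee_rot: [-0.0, 0.769, 0.639, -0.0]
wrist_force: [0.3, 0.7, -1.6]
opening: 0.153
```

```bash
python3 - <<'E'
from h import *
c=cap('wrist','w4'); plan([.4815,.049,.298],-.181)
a=cap('side','s2'); b=cap('scene','c2'); crop(a,130,60,330,210,4,'s2z'); crop(b,220,60,400,200,4,'c2z')
E
```

```text
t 4.03 pos [0.4825 0.0491 0.2942] yaw -0.1824 open 0.153 F [-0.3  0.9 -2.5] n 1
[[[-0.002, -0.008, -0.032], [-0.001, 0.0, -0.001]]]
```

View pics/w4.png

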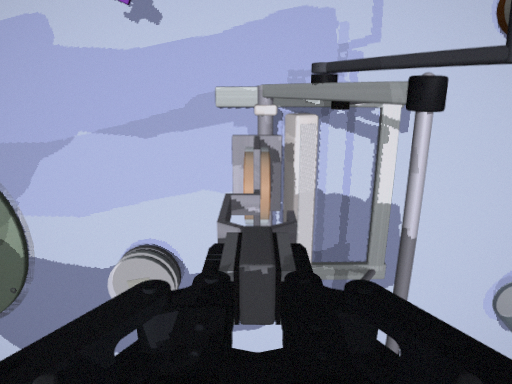

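View pics/s2.png

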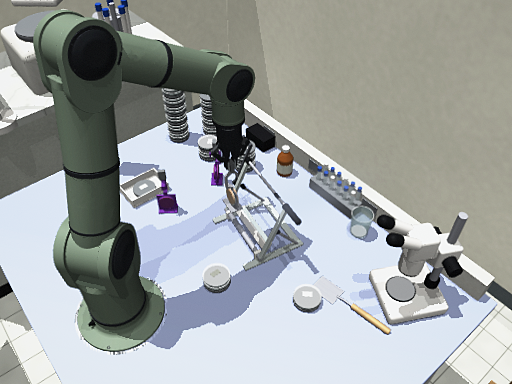

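View pics/c2.png

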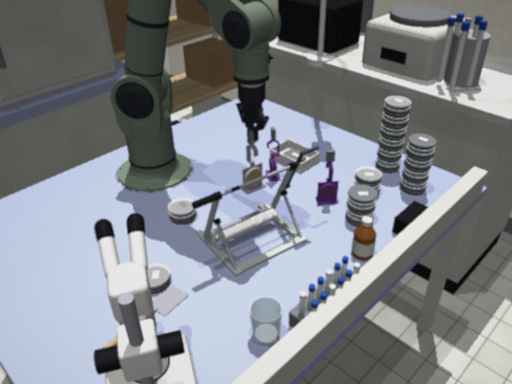

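```bash
python3 - <<'E'
from h import *
c=load('wrist'); C=cloud(c)
f=c['frame'].astype(int)
pts=[]
for v in range(125,290,15):
    row=C[v]; m=(abs(row[:,2]-.233)<.012); m[:380]=0; m[450:]=0
    u=np.nonzero(m)[0]
    if len(u)<4: continue
    uc=u.mean(); P=onz(c,uc,v,.231); pts.append(P); print(v,u.min(),u.max(),'depth z max',row[u,2].max().round(4),P.round(4))
P=np.array(pts); k=np.polyfit(P[:,1],P[:,0],1); print(k, np.arctan(k[0]), np.polyval(k,[-.028,.03]))
# knuckle/cap at rail left end
print('cap', onz(c,428,93,.231).round(4), C[93,428].round(4))
# kick leg and foot
for p in [(325,70),(505,52),(510,15),(335,68),(420,62)]: print(p,C[p[1],p[0]].round(4))
# post centre line top side
for p in [(300,93),(360,92),(390,93)]: print('post',p,C[p[1],p[0]].round(4))
# carrier foot & plate
g=[(257,265)]
print('tab',C[265,257].round(4)); 
m=(abs(C[...,0]-.4825)<.05)&(abs(C[...,1]-.049)<.06)&(C[...,2]>.09)&(C[...,2]<.16); Q=C[m]; print('foot',m.sum(),np.histogram(Q[:,2],bins=8)); v,u=np.nonzero(m); print(u.min(),u.max(),v.min(),v.max()); print(cv2.minAreaRect((Q[:,:2]*1000).astype(np.float32)))
E
```

```text
125 414 431 depth z max 0.2366 [0.59   0.0793 0.231 ]
140 412 429 depth z max 0.2363 [0.5882 0.0704 0.231 ]
155 410 427 depth z max 0.2364 [0.5864 0.0614 0.231 ]
170 408 426 depth z max 0.236 [0.585  0.0522 0.231 ]
185 406 423 depth z max 0.2364 [0.5828 0.0428 0.231 ]
200 406 421 depth z max 0.2362 [0.5816 0.033  0.231 ]
215 404 419 depth z max 0.2362 [0.5798 0.0231 0.231 ]
230 402 417 depth z max 0.2373 [0.5781 0.0128 0.231 ]
245 399 415 depth z max 0.2362 [0.5757 0.0024 0.231 ]
260 397 413 depth z max 0.2359 [ 0.5738 -0.0084  0.231 ]
275 395 411 depth z max 0.2356 [ 0.5719 -0.0196  0.231 ]
[0.18184838 0.57544225] 0.17988273596863996 [0.57035049 0.5808977 ]
cap [0.5945 0.0974 0.231 ] [0.59   0.0982 0.2404]
(325, 70) [0.5529 0.1218 0.1454]
(505, 52) [0.611  0.114  0.2752]
(510, 15) [0.6146 0.1298 0.2743]
(335, 68) [0.5586 0.1217 0.1568]
(420, 62) [0.5913 0.1155 0.2305]
post (300, 93) [0.534  0.1066 0.1134]
post (360, 92) [0.5667 0.1022 0.1886]
post (390, 93) [0.5784 0.0998 0.2139]
tab [0.4855 0.0572 0.3257]
foot 1866 (array([  28,   40,   14,    0,  486, 1282,    8,    8]), array([0.09003557, 0.09876472, 0.10749387, 0.11622302, 0.12495217,
       0.13368133, 0.14241048, 0.15113963, 0.15986878]))
231 298 91 210
((489.9611511230469, 66.0839614868164), (109.16699981689453, 53.70865249633789), 69.67066192626953)
```

>>> play_rows(increments=[[[0,0.1,0.017],[0,0,0]],[[0,0.2,0.018],[0,0,0]],[[0,0.25,0],[0,0,0]],[[0,0.2,0],[0,0,0]],[[0,0.08,0],[0,0,0]]])

```text
time_s: 4.55
ee_pos: [0.583, 0.0315, 0.2898]
ee_rot: [0.0, 0.768, 0.64, -0.0]
wrist_force: [-0.8, -0.7, -1.8]
opening: 0.156
```

```bash
python3 - <<'E'
from h import *
plan([.5813,.0325,.2535],-.180,n=3)
a=cap('side','s3'); b=cap('scene','c3'); crop(a,190,110,290,190,7,'s3z'); crop(b,220,130,310,200,7,'c3z')
E
```

```text
t 4.55 pos [0.583  0.0315 0.2898] yaw -0.1805 open 0.156 F [-0.8 -0.7 -1.8] n 3
[[[0.002, -0.005, 0.101], [0.0, 0.0, -0.0]], [[0.002, -0.005, 0.101], [0.0, 0.0, -0.0]], [[0.002, -0.005, 0.101], [0.0, 0.0, -0.0]]]
```

View pics/s3z.png

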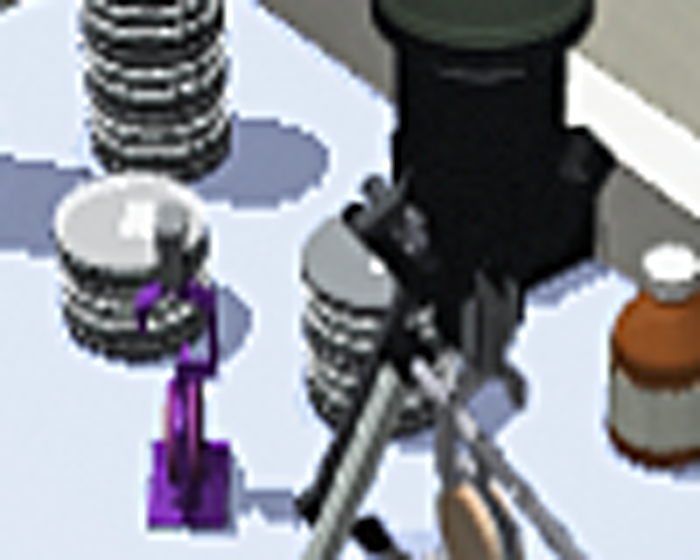

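View pics/c3z.png

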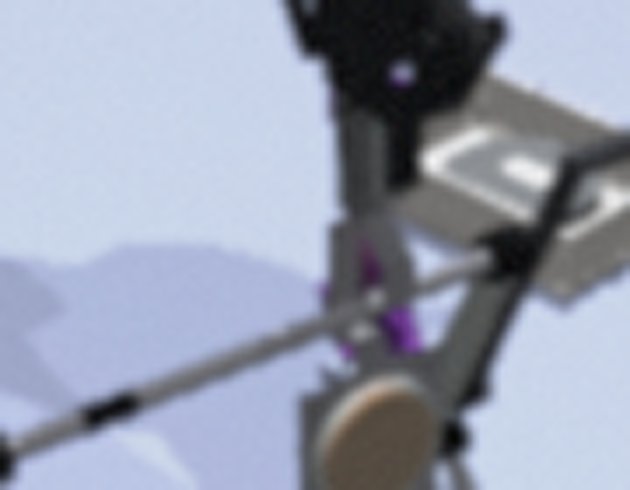

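>>> play_rows(increments=[[[0,-0.008,0.1],[0,0,0]],[[0,-0.006,0.1],[0,0,0]],[[0,0,0.08],[0,0,0]],[[0,0,0.01],[0,0,0]],[[0,0,0],[0,0,0]]])

```text
time_s: 5.07
ee_pos: [0.5786, 0.0316, 0.2556]
ee_rot: [-0.0, 0.768, 0.64, -0.0]
wrist_force: [-0.2, -0.9, -1.2]
opening: 0.157
```

```bash
python3 - <<'E'
from h import *
plan([.5813,.0325,.2535],-.180,n=3)
c=cap('wrist','w5');a=cap('side','s4'); b=cap('scene','c4'); crop(a,190,110,290,190,7,'s4z'); crop(b,220,130,310,200,7,'c4z')
E
```

```text
t 5.07 pos [0.5786 0.0316 0.2556] yaw -0.1814 open 0.157 F [-0.2 -0.9 -1.2] n 3
[[[0.004, 0.007, 0.006], [-0.0, 0.0, -0.0]], [[0.004, 0.007, 0.006], [-0.0, 0.0, -0.0]], [[0.004, 0.007, 0.006], [-0.0, 0.0, -0.0]]]
```

View pics/w5.png

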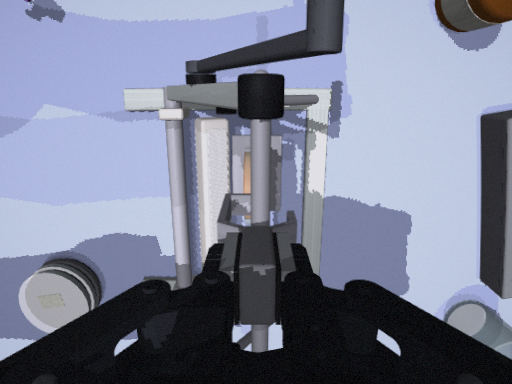

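View pics/c4z.png

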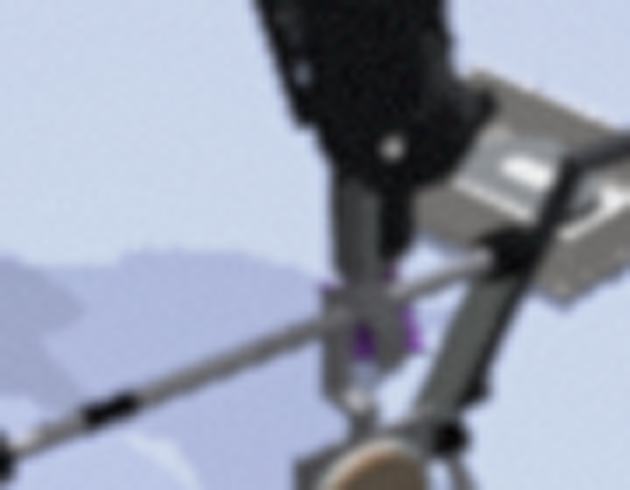

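>>> play_rows(increments=[[[-0.08,0.006,0.005],[0,0,0]],[[-0.2,0.006,0],[0,0,0]],[[-0.22,0,0],[0,0,0]],[[-0.2,0,0],[0,0,0]],[[-0.1,0,0],[0,0,0]]])

```text
time_s: 5.63
ee_pos: [0.5623, -0.0674, 0.2557]
ee_rot: [0.001, 0.769, 0.639, -0.0]
wrist_force: [0.2, -0.4, -1.3]
opening: 0.156
```

>>> play_rows(increments=[[[-0.05,0,0],[0,0,0]],[[0,0,0],[0,0,0]]])

```text
time_s: 5.8
ee_pos: [0.5619, -0.0707, 0.2554]
ee_rot: [0.0, 0.769, 0.639, 0.0]
wrist_force: [0.1, -0.3, -1.4]
opening: 0.157
```

```bash
python3 - <<'E'
from h import *
plan([.5813,.0325,.2535],-.180,n=3)
c=cap('wrist','w6');a=cap('side','s5'); b=cap('scene','c5'); crop(a,210,120,310,220,6,'s5z'); crop(b,190,140,280,210,8,'c5z')
E
```

```text
t 5.8 pos [ 0.5619 -0.0707  0.2554] yaw -0.1838 open 0.157 F [ 0.1 -0.3 -1.4] n 3
[[[0.292, 0.001, 0.005], [0.0, 0.0, -0.001]], [[0.292, 0.001, 0.005], [0.0, 0.0, -0.001]], [[0.292, 0.001, 0.005], [0.0, 0.0, -0.001]]]
```

View pics/s5z.png

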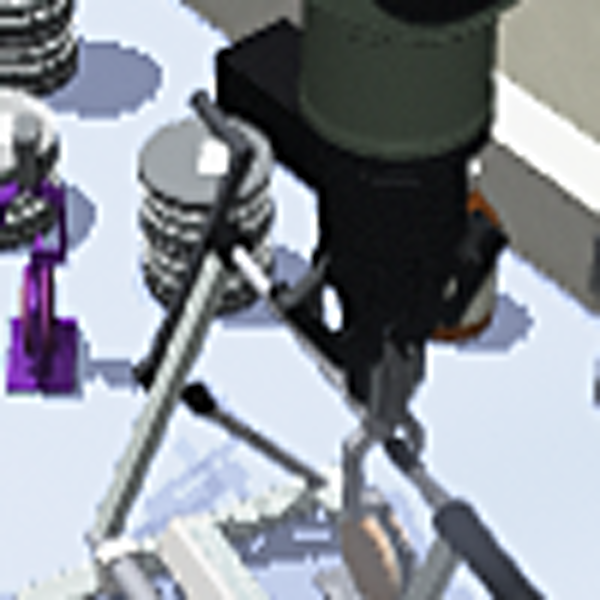

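View pics/c5z.png

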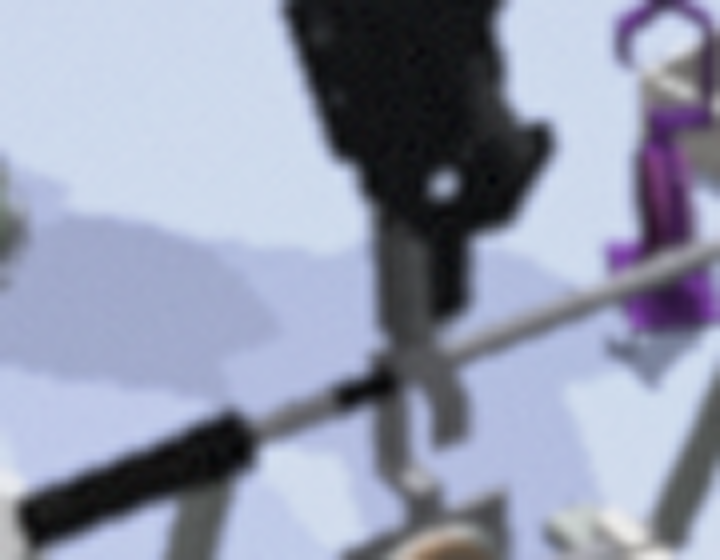

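```bash
python3 - <<'E'
from h import *
k=np.array([.182,.5754])
for n,i0,off in (('scene','c2',0),('side','s2',0),('scene','c5',0),('side','s5',0)):
    c=load(n); im=cv2.imread('pics/%s.png'%i0).astype(np.float32).sum(2)
    ys=np.arange(-.14,-.02,.003)
    best=None
    # per-camera perpendicular offset: shift in z to centre on rail
    P=np.c_[k[1]+k[0]*ys,ys,np.full_like(ys,.231)]; uv=proj(c,P)
    vals=[cv2.remap(im,(uv[:,0]+0).astype(np.float32)[None],(uv[:,1]+dv).astype(np.float32)[None],cv2.INTER_LINEAR)[0] for dv in (-1,0,1)]
    print(n,i0); print(' '.join('%d:%d/%d/%d'%(y*1000,a,b,d) for y,a,b,d in zip(ys,*vals)))
E
```

```text
scene c2
-140:273/161/117 -137:442/284/233 -134:510/392/354 -131:510/415/380 -128:449/381/376 -125:387/346/368 -122:359/323/348 -119:365/328/368 -115:370/325/356 -112:371/318/340 -109:353/317/331 -106:263/264/288 -103:161/156/230 -100:113/77/182 -97:123/65/183 -94:141/89/202 -91:119/68/201 -88:113/69/184 -85:176/96/180 -82:268/154/205 -79:349/256/256 -76:371/310/283 -73:373/319/289 -70:364/318/280 -67:351/321/268 -64:336/316/268 -61:338/317/265 -58:344/320/262 -55:336/315/268 -52:342/315/270 -49:341/320/272 -46:334/317/276 -43:341/323/268 -40:336/312/262 -37:336/317/266 -34:344/323/265 -31:333/314/268 -28:335/315/263 -25:338/318/261 -22:334/316/270
side s2
-140:222/255/266 -137:305/238/261 -134:418/248/252 -131:589/415/242 -128:598/570/392 -125:587/556/656 -122:614/519/624 -119:628/497/495 -115:664/510/432 -112:659/546/454 -109:702/557/451 -106:588/562/471 -103:520/461/455 -100:517/362/462 -97:546/326/365 -94:527/298/242 -91:590/241/170 -88:516/290/171 -85:497/195/149 -82:539/261/154 -79:689/231/133 -76:636/427/111 -73:635/456/187 -70:607/506/344 -67:603/473/405 -64:626/464/419 -61:6
[... 817 characters left out ...]
75/383 -28:448/374/369 -25:450/365/359 -22:452/373/367
side s5
-140:196/232/237 -137:287/214/236 -134:412/234/228 -131:549/332/219 -128:558/413/285 -125:590/439/403 -122:615/456/416 -119:622/471/403 -115:661/481/376 -112:654/518/405 -109:708/533/395 -106:578/529/424 -103:521/415/394 -100:501/339/399 -97:300/279/321 -94:264/233/219 -91:346/209/167 -88:287/222/168 -85:287/163/157 -82:433/185/150 -79:692/212/138 -76:447/429/110 -73:231/304/179 -70:192/241/260 -67:198/229/253 -64:184/218/263 -61:166/196/250 -58:194/192/236 -55:245/235/220 -52:231/245/249 -49:170/195/245 -46:115/147/232 -43:85/74/193 -40:69/65/105 -37:66/56/83 -34:60/52/60 -31:44/36/52 -28:55/53/45 -25:116/164/187 -22:107/235/285
```

```bash
cat >> h.py <<'E'
def overlay(c,img,tcp,yaw,dys,out,box,s):
    im=cv2.imread('pics/%s.png'%img); x0,y0,x1,y1=box
    im=cv2.resize(im[y0:y1,x0:x1],None,fx=s,fy=s,interpolation=cv2.INTER_CUBIC)
    ex=np.array([np.cos(yaw),np.sin(yaw),0]); ey=np.array([-np.sin(yaw),np.cos(yaw),0]); ez=np.array([0,0,1.])
    for dy,col in zip(dys,((0,0,255),(0,255,0))):
        o=np.array(tcp)-ez*.1658+dy*ey
        for x,z0,z1 in ((-.019,.09,.145),(.019,.122,.145)):
            for sy in (-.007,.007):
                q=proj(c,[o+x*ex+sy*ey+z*ez for z in (z0,z1)]); q=((q-[x0,y0]+.5)*s-.5).round().astype(int)
                cv2.line(im,tuple(map(int,q[0])),tuple(map(int,q[1])),col,1)
    cv2.imwrite('pics/%s.png'%out,im)
E
python3 - <<'E'
from h import *
t=[.5619,-.0707,.2554]
overlay(load('scene'),'c5',t,-.182,(0,-.003),'ov1',(200,150,270,210),10)
overlay(load('side'),'s5',t,-.182,(0,-.003),'ov2',(250,170,310,220),11)
E
```

```text
(no output)
```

View pics/ov1.png

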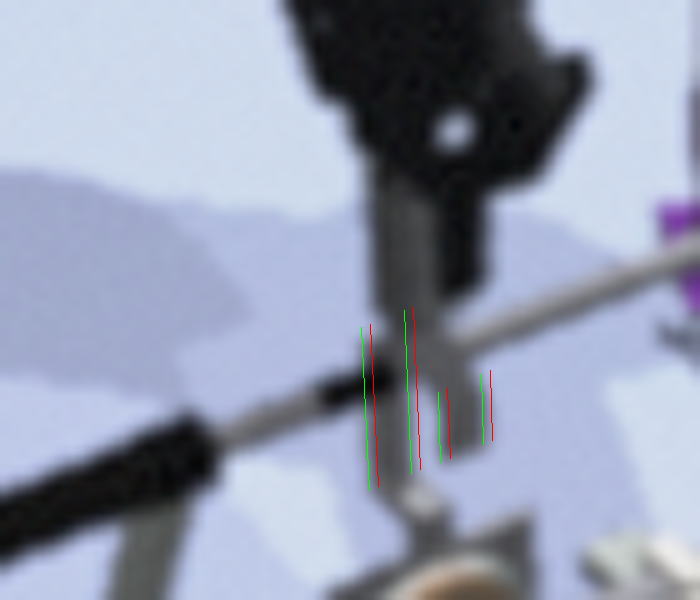

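View pics/ov2.png

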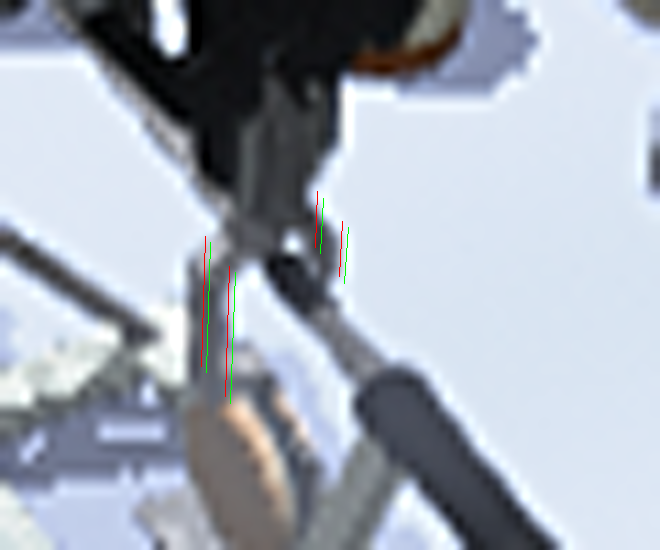

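>>> play_rows(increments=[[[-0.09,0,0],[0,0,0]],[[-0.09,0,0],[0,0,0]],[[0,0,0.01],[0,0,0]],[[0,0,0.01],[0,0,0]],[[0,0,0],[0,0,0]]])

```text
time_s: 6.37
ee_pos: [0.558, -0.0912, 0.2528]
ee_rot: [0.0, 0.769, 0.64, -0.0]
wrist_force: [-2.3, -1.7, 2.5]
opening: 0.158
```

```bash
python3 - <<'E'
from h import *
plan([.5813,.0325,.2535],-.180,n=3)
a=cap('side','s6'); b=cap('scene','c6'); crop(a,240,160,310,220,9,'s6z'); crop(b,200,150,270,210,10,'c6z')
E
```

```text
t 6.37 pos [ 0.558  -0.0912  0.2528] yaw -0.1825 open 0.158 F [-2.3 -1.7  2.5] n 4
[[[0.262, 0.001, -0.002], [-0.0, 0.0, -0.001]], [[0.262, 0.001, -0.002], [-0.0, 0.0, -0.001]], [[0.262, 0.001, -0.002], [-0.0, 0.0, -0.001]], [[0.262, 0.002, -0.002], [-0.0, 0.0, -0.001]]]
```

View pics/s6z.png

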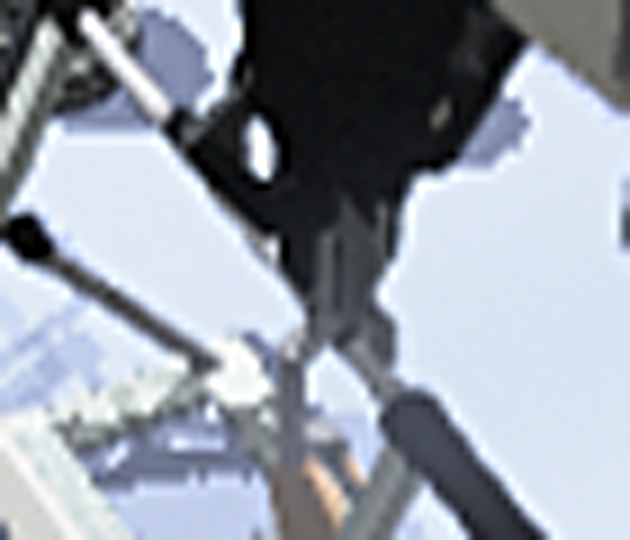

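View pics/c6z.png

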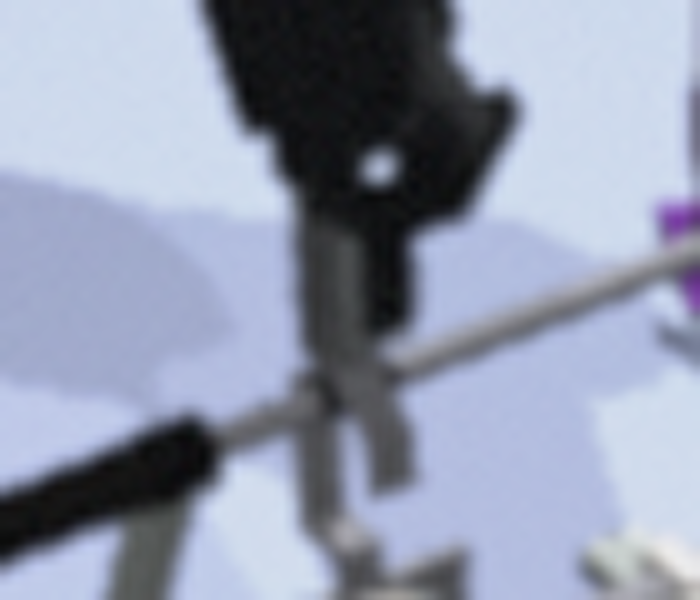

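>>> play_rows(increments=[[[0,0,0],[0,0,0]],[[0,0,0],[0,0,0]],[[0,0,0],[0,0,0]],[[0,0,-0.05],[0,0,0]],[[0,0,-0.15],[0,0,0]]], gripper=0.4)

```text
time_s: 6.88
ee_pos: [0.5574, -0.0903, 0.2756]
ee_rot: [-0.001, 0.768, 0.64, -0.001]
wrist_force: [-0.3, 0.1, 0.2]
opening: 0.6
```

>>> play_rows(increments=[[[0.1,0,-0.25],[0,0,0]],[[0.1,0,-0.25],[0,0,0]],[[0.1,0,-0.2],[0,0,0]],[[0,0,0],[0,0,0]],[[0,0,0],[0,0,0]]])

```text
time_s: 7.3
ee_pos: [0.5652, -0.0546, 0.3621]
ee_rot: [0.001, 0.768, 0.64, 0.001]
wrist_force: [-0.5, -0.9, -1.2]
opening: 0.598
```

```bash
python3 - <<'E'
from h import *
c=cap('wrist','w7'); plan([.5813,.0325,.2535],-.180,n=3); crop(c,200,120,320,240,5,'w7z')
a=cap('side','s7'); b=cap('scene','c7'); crop(a,240,160,310,220,9,'s7z'); crop(b,200,150,270,210,10,'c7z')
E
```

```text
t 7.35 pos [ 0.5646 -0.0551  0.361 ] yaw -0.1815 open 0.598 F [ 0.4  0.6 -0.1] n 4
[[[0.186, 0.001, 0.224], [0.0, -0.0, -0.0]], [[0.186, 0.001, 0.224], [0.0, -0.0, -0.0]], [[0.186, 0.001, 0.224], [0.0, -0.0, -0.0]], [[0.186, 0.001, 0.224], [0.0, -0.0, -0.0]]]
```

View pics/w7.png

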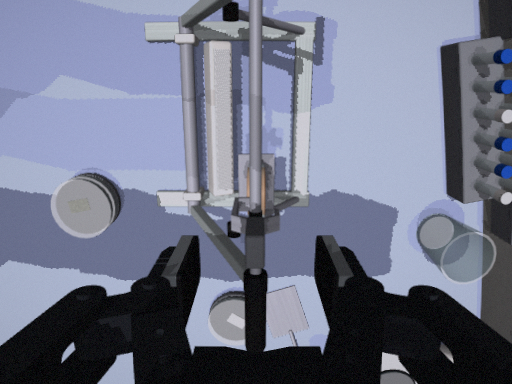

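View pics/c7z.png

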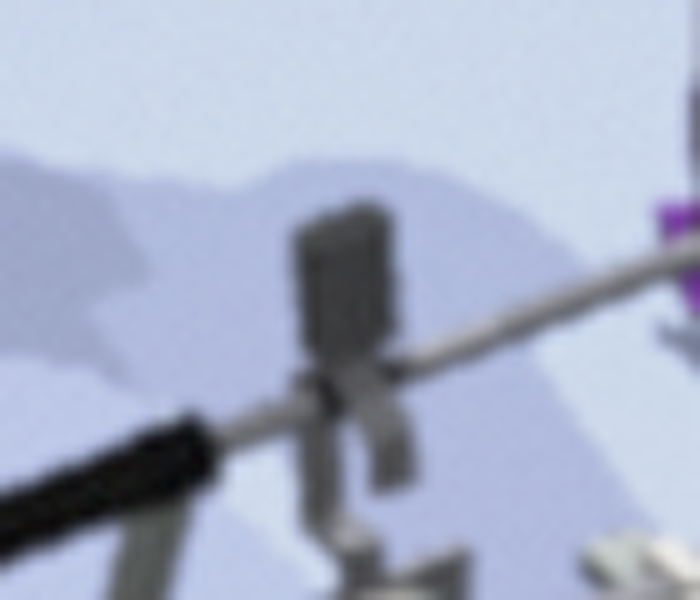

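View pics/s7z.png

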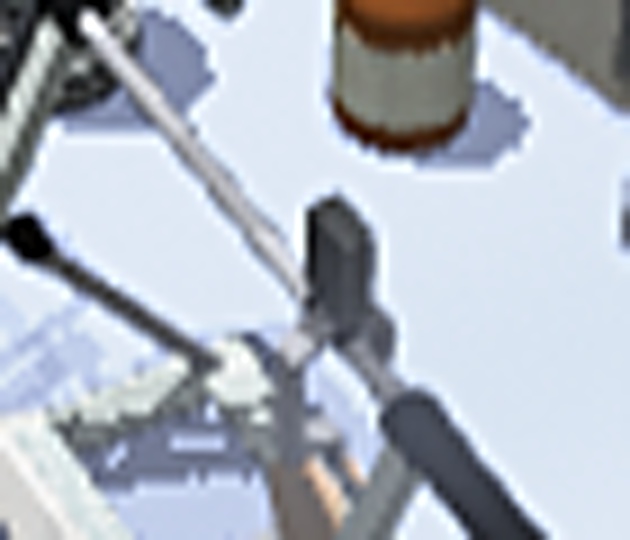

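>>> play_rows(increments=[[[0.25,0,0],[0,0,0]],[[0.3,0,0],[0,0,0]],[[0.25,0,0],[0,0,0]],[[0.1,0,0],[0,0,0]],[[0,0,0],[0,0,0]]])

```text
time_s: 7.87
ee_pos: [0.5842, 0.0541, 0.3595]
ee_rot: [-0.001, 0.767, 0.641, -0.001]
wrist_force: [-1.4, 0.1, 0.3]
opening: 0.601
```

```bash
python3 - <<'E'
from h import *
c=cap('wrist','w8'); plan([.5813,.0325,.2535],-.180,n=3); crop(c,200,200,330,320,6,'w8z')
E
```

```text
t 7.92 pos [0.584  0.0517 0.3598] yaw -0.1803 open 0.6 F [-0.3 -0.9 -0.2] n 3
[[[-0.054, 0.003, 0.295], [-0.0, 0.0, -0.0]], [[-0.054, 0.002, 0.295], [-0.0, 0.0, -0.0]], [[-0.054, 0.002, 0.295], [-0.0, 0.0, -0.0]]]
```

View pics/w8.png

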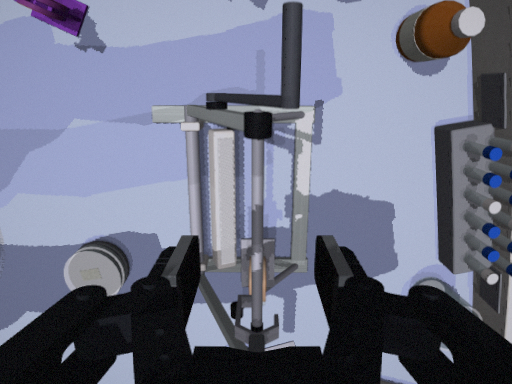

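View pics/w8z.png

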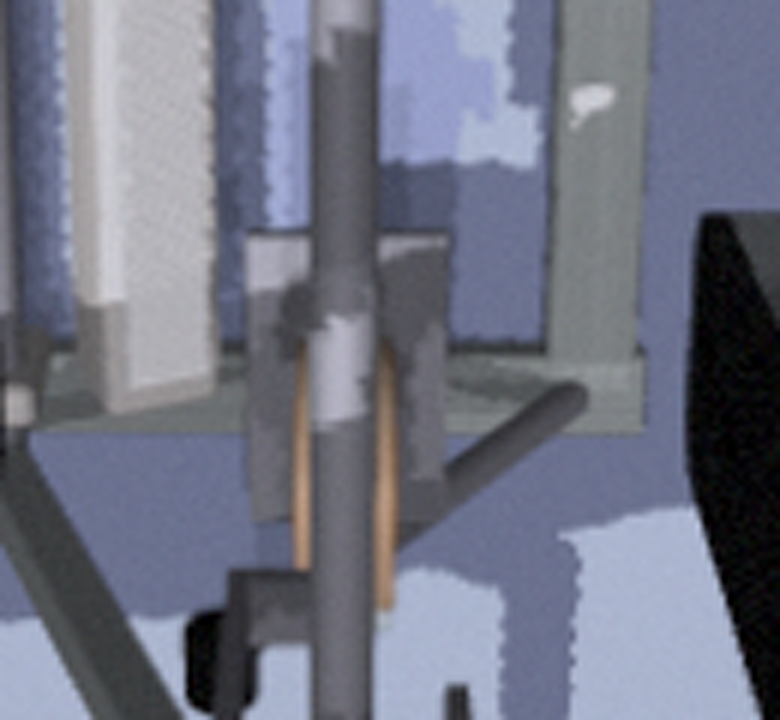

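```bash
python3 - <<'E'
from h import *
c=load('wrist'); crop(c,220,300,295,350,10,'w8y')
E
```

```text
(no output)
```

View pics/w8y.png

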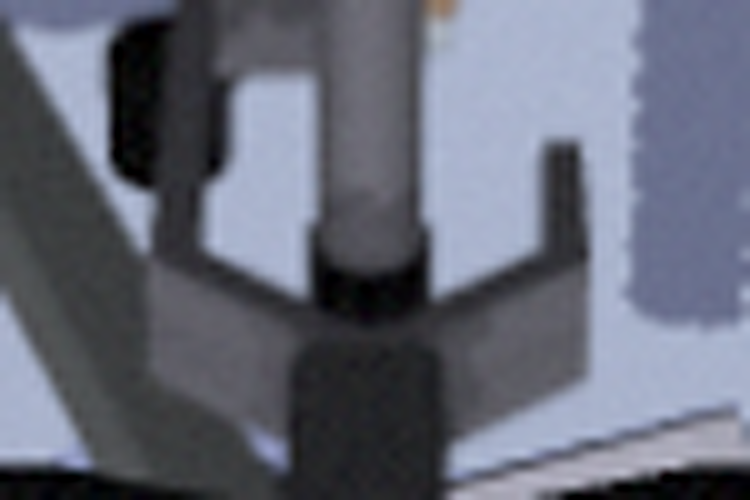

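```bash
python3 - <<'E'
from h import *
c=load('wrist')
for v in (326.8,327.3,331,331.5,332,332.5): print(v,onz(c,257,v,.237).round(4))
# strap upper corners of hook sides: left edge at arch shoulders (crop 153,262),(587,262) 
print(c['depth'][325:346,257].round(3))
E
```

```text
326.8 [ 0.5611 -0.0813  0.237 ]
327.3 [ 0.561  -0.0819  0.237 ]
331 [ 0.5603 -0.0859  0.237 ]
331.5 [ 0.5602 -0.0864  0.237 ]
332 [ 0.5601 -0.087   0.237 ]
332.5 [ 0.56   -0.0875  0.237 ]
[0.312 0.314 0.313 0.313 0.313 0.314 0.315 0.314 0.313 0.304 0.301 0.301
 0.299 0.297 0.295 0.294 0.293 0.292 0.292 0.291 0.288]
```

```bash
python3 - <<'E'
from h import *
c=load('wrist'); C=cloud(c)
for v in (6,20,40,60,80,95):
    row=C[v]; m=(row[:,2]>.262)&(row[:,2]<.3); m[:270]=0;m[315:]=0; u=np.nonzero(m)[0]
    print(v,u.min(),u.max(),row[u,2].max().round(4),onz(c,(u.min()+u.max())/2,v,.276).round(4))
v,u=np.nonzero((C[...,2]>.262)&(C[...,2]<.3)&(C[...,1]>.05)&(C[...,0]>.55)); print(u.min(),u.max(),v.min(),v.max(), )
M=np.array([.5705,-.0265]); ey=np.array([.180,.984]); ex=np.array([.984,-.180])
for uv in ((285,4),(291,107),(245,100),(216,104)):
    P=C[uv[1],uv[0]]; print(uv,P.round(4),'s',((P[:2]-M)@ey).round(4),'x',((P[:2]-M)@ex).round(4))
E
```

```text
6 283 301 0.2828 [0.627  0.1672 0.276 ]
20 282 302 0.2827 [0.6258 0.1594 0.276 ]
40 282 301 0.2831 [0.6237 0.148  0.276 ]
60 281 300 0.2827 [0.6213 0.1366 0.276 ]
80 281 299 0.2834 [0.6191 0.1248 0.276 ]
95 271 299 0.2828 [0.6146 0.1163 0.276 ]
269 302 1 108
(285, 4) [0.6226 0.1681 0.2804] s 0.2009 x 0.0162
(291, 107) [0.6166 0.1087 0.2833] s 0.1413 x 0.021
(245, 100) [0.5869 0.1165 0.2214] s 0.1436 x -0.0096
(216, 104) [0.5546 0.1162 0.1467] s 0.1376 x -0.0413
```

```bash
python3 - <<'E'
from h import *
plan([.6218,.139,.30],-.180,n=4)
E
```

```text
t 7.92 pos [0.584  0.0517 0.3598] yaw -0.1803 open 0.6 F [-0.3 -0.9 -0.2] n 4
[[[0.193, 0.045, 0.124], [-0.0, 0.0, -0.0]], [[0.193, 0.045, 0.124], [-0.0, 0.0, -0.0]], [[0.193, 0.045, 0.124], [-0.0, 0.0, -0.0]], [[0.193, 0.045, 0.125], [-0.0, 0.0, -0.0]]]
```

>>> play_rows(increments=[[[0.2,0.045,0.05],[0,0,0]],[[0.25,0.055,0.1],[0,0,0]],[[0.2,0.05,0.15],[0,0,0]],[[0.12,0.03,0.15],[0,0,0]],[[0,0,0.05],[0,0,0]]])

```text
time_s: 8.33
ee_pos: [0.6219, 0.1395, 0.2973]
ee_rot: [-0.001, 0.768, 0.641, -0.002]
wrist_force: [0.5, -0.2, -0.6]
opening: 0.599
```

```bash
python3 - <<'E'
from h import *
c=cap('wrist','w9'); plan([.6218,.139,.257],-.180,n=3)
C=cloud(c)
m=(C[...,2]>.276)&(C[...,2]<.29); v,u=np.nonzero(m); print(u.min(),u.max(),v.min(),v.max())
for vv in (120,150,180,210,240,260):
    uu=np.nonzero(m[vv,200:320])[0]+200
    if len(uu): print(vv,uu.min(),uu.max(),C[vv,uu,2].max().round(4),onz(c,(uu.min()+uu.max())/2,vv,.277).round(4))
E
```

```text
t 8.38 pos [0.6214 0.1375 0.2975] yaw -0.1817 open 0.603 F [-0.7 -1.3 -1.5] n 3
[[[0.005, 0.001, 0.113], [-0.001, 0.001, -0.001]], [[0.005, 0.001, 0.113], [-0.001, 0.001, -0.001]], [[0.005, 0.0, 0.113], [-0.001, 0.001, -0.001]]]
243 266 174 292
180 243 266 0.2829 [0.6268 0.1665 0.277 ]
210 243 266 0.2829 [0.624  0.1513 0.277 ]
240 244 265 0.2837 [0.6211 0.1353 0.277 ]
260 243 265 0.2826 [0.6188 0.1241 0.277 ]
```

View pics/w9.png

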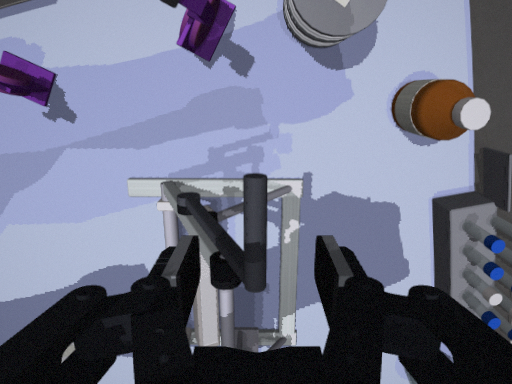

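>>> play_rows(increments=[[[0.005,0,0.113],[0,0,0]],[[0.005,0,0.113],[0,0,0]],[[0,0,0.113],[0,0,0]],[[0,0,0],[0,0,0]],[[0,0,0],[0,0,0]]])

```text
time_s: 8.8
ee_pos: [0.6224, 0.1373, 0.2607]
ee_rot: [0.0, 0.769, 0.639, -0.0]
wrist_force: [1.2, -0.0, 0.4]
opening: 0.601
```

>>> play_rows(increments=[[[0,0,0],[0,0,0]],[[0,0,0],[0,0,0]],[[0,0,0],[0,0,0]],[[0,0,0],[0,0,0]],[[0,0,0],[0,0,0]]], gripper=1, newtons=20)

```text
time_s: 9.22
ee_pos: [0.6212, 0.1392, 0.2608]
ee_rot: [-0.001, 0.768, 0.64, -0.001]
wrist_force: [-12.3, 0.1, 10.6]
opening: 0.129
```

```bash
cat >> h.py <<'E'
PS=-.1805
EX=np.array([np.cos(PS),np.sin(PS),0]);EY=np.array([-np.sin(PS),np.cos(PS),0]);EZ=np.array([0,0,1.])
E
python3 - <<'E'
from h import *
plan([.6218,.139,.257],-.180,n=3)
# arc rows: th from .42 to -2.14, radius .155 ; step in ex (tool y), z (tool z=-)
ths=np.linspace(.42,-2.14,13)
P=np.c_[np.sin(ths),np.cos(ths)]*.155
D=np.diff(P,axis=0)/.12
for t,d in zip(ths[1:],D): print(round(t,3),[0,round(d[0],3),round(-d[1],3)])
E
```

```text
t 9.22 pos [0.6212 0.1392 0.2608] yaw -0.1817 open 0.129 F [-12.3   0.1  10.6] n 3
[[[-0.0, 0.002, 0.01], [-0.001, -0.0, -0.001]], [[-0.0, 0.002, 0.01], [-0.001, -0.0, -0.001]], [[-0.0, 0.002, 0.01], [-0.001, -0.0, -0.001]]]
0.207 [0, np.float64(-0.262), np.float64(-0.085)]
-0.007 [0, np.float64(-0.274), np.float64(-0.027)]
-0.22 [0, np.float64(-0.273), np.float64(0.031)]
-0.433 [0, np.float64(-0.26), np.float64(0.088)]
-0.647 [0, np.float64(-0.236), np.float64(0.141)]
-0.86 [0, np.float64(-0.201), np.float64(0.188)]
-1.073 [0, np.float64(-0.156), np.float64(0.226)]
-1.287 [0, np.float64(-0.105), np.float64(0.254)]
-1.5 [0, np.float64(-0.049), np.float64(0.271)]
-1.713 [0, np.float64(0.01), np.float64(0.275)]
-1.927 [0, np.float64(0.068), np.float64(0.267)]
-2.14 [0, np.float64(0.123), np.float64(0.246)]
```

>>> play_rows(increments=[[[0,-0.09,-0.035],[0,0,0]],[[0,-0.131,-0.041],[0,0,0]],[[0,-0.134,-0.024],[0,0,0]],[[0,-0.137,-0.012],[0,0,0]],[[0,-0.137,0],[0,0,0]]])

```text
time_s: 9.63
ee_pos: [0.5479, 0.1527, 0.2744]
ee_rot: [0.0, 0.768, 0.64, 0.001]
wrist_force: [1.6, 0.6, -1.4]
opening: 0.132
```

```bash
python3 - <<'E'
from h import *
a=cap('side','s10'); crop(a,200,100,310,220,5,'s10z'); s=robot.state(); print(s['ee_pos'],s['wrist_force'],s['opening'])
piv=np.array([.5705,-.0265,.231])-.0897*EX-EZ*.201+.0469*EX+.105*EZ
d=s['ee_pos']+EZ*.019-piv; print('xs',d@EX,'z',d[2],'r',np.hypot(d@EX,d[2]),'th',np.arctan2(d@EX,d[2]))
E
```

```text
[0.54540699 0.15331341 0.27426005] [ 1.5707782  -1.47709101  5.06208197] 0.12901952544798767
xs -0.014165718615455089 z 0.15826005378033448 r 0.15889276952223663 th -0.08927122001691515
```

View pics/s10z.png

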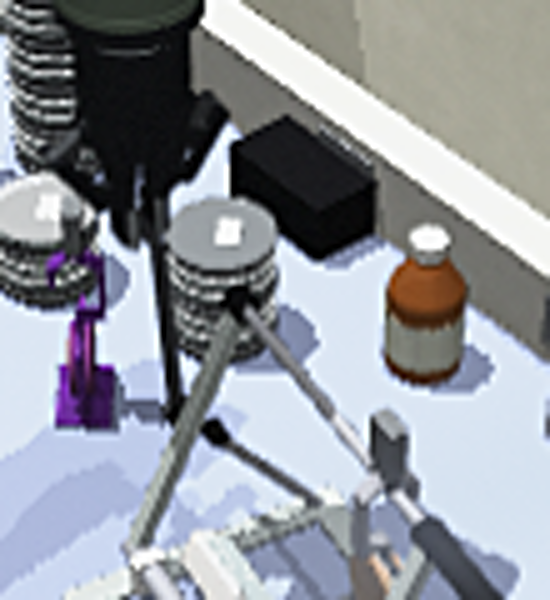

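```bash
python3 - <<'E'
from h import *
ths=np.linspace(-.09,-2.12,20)
P=np.c_[np.sin(ths),np.cos(ths)]*.155
D=np.diff(P,axis=0)/.12
for t,d in zip(ths[1:],D): print(round(t,3),round(d[0],3),round(-d[1],3))
E
```

```text
-0.197 -0.137 0.02
-0.304 -0.134 0.034
-0.411 -0.129 0.048
-0.517 -0.123 0.062
-0.624 -0.116 0.075
-0.731 -0.107 0.086
-0.838 -0.098 0.097
-0.945 -0.087 0.107
-1.052 -0.075 0.116
-1.158 -0.062 0.123
-1.265 -0.048 0.129
-1.372 -0.034 0.134
-1.479 -0.02 0.136
-1.586 -0.005 0.138
-1.693 0.009 0.138
-1.799 0.024 0.136
-1.906 0.038 0.132
-2.013 0.052 0.128
-2.12 0.066 0.121
```

>>> play_rows(increments=[[[0,-0.137,0.02],[0,0,0]],[[0,-0.134,0.034],[0,0,0]],[[0,-0.129,0.048],[0,0,0]],[[0,-0.123,0.062],[0,0,0]],[[0,-0.116,0.075],[0,0,0]]])

```text
time_s: 10.1
ee_pos: [0.4723, 0.1668, 0.2454]
ee_rot: [-0.0, 0.768, 0.64, 0.001]
wrist_force: [-0.1, -1.7, 1.0]
opening: 0.131
```

>>> play_rows(increments=[[[0,-0.107,0.086],[0,0,0]],[[0,-0.098,0.097],[0,0,0]],[[0,-0.087,0.107],[0,0,0]],[[0,-0.075,0.116],[0,0,0]],[[0,-0.062,0.123],[0,0,0]]])

```text
time_s: 10.52
ee_pos: [0.421, 0.1763, 0.1813]
ee_rot: [-0.001, 0.768, 0.64, -0.0]
wrist_force: [-4.4, -0.0, 2.5]
opening: 0.128
```

```bash
cat >> h.py <<'E'
def kick():
    s=robot.state(); piv=np.array([.5705,-.0265,.231])-.0897*EX-EZ*.201+.0469*EX+.105*EZ
    d=s['ee_pos']+EZ*.0215-piv; print('pos',s['ee_pos'].round(4),'F',s['wrist_force'].round(1),'op',round(s['opening'],3),'xs',round(d@EX,4),'z',d[2].round(4),'s',round(d@EY,4),'r',np.hypot(d@EX,d[2]).round(4),'th',np.arctan2(d@EX,d[2]).round(3))
E
python3 - <<'E'
from h import *
kick(); a=cap('side','s11'); crop(a,180,100,300,220,5,'s11z')
E
```

```text
pos [0.421  0.1763 0.1813] F [-4.4 -0.   2.5] op 0.128 xs -0.1407 z 0.0678 s 0.1727 r 0.1562 th -1.122
```

View pics/s11z.png

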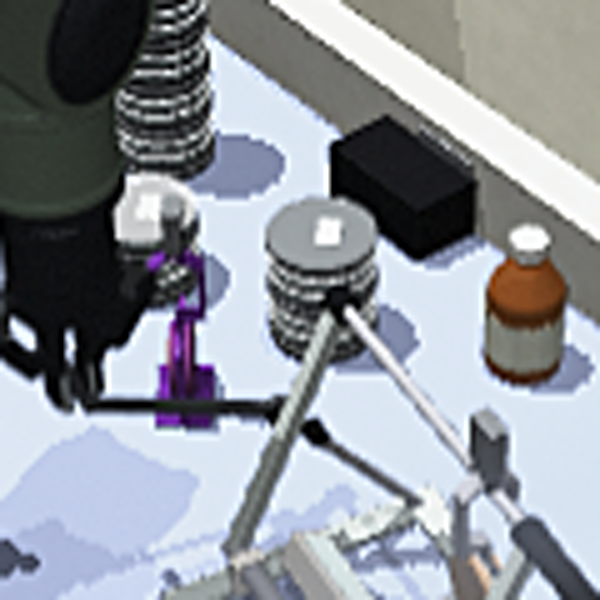

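>>> play_rows(increments=[[[0,-0.048,0.129],[0,0,0]],[[0,-0.034,0.134],[0,0,0]],[[0,-0.02,0.136],[0,0,0]],[[0,-0.005,0.138],[0,0,0]],[[0,0.009,0.138],[0,0,0]]])

```text
time_s: 10.98
ee_pos: [0.4068, 0.1787, 0.0993]
ee_rot: [-0.002, 0.768, 0.641, -0.003]
wrist_force: [-20.4, 8.5, -1.8]
opening: 0.129
```

```bash
python3 - <<'E'
from h import *
kick()
E
```

```text
pos [0.4068 0.1787 0.0993] F [-20.4   8.5  -1.8] op 0.129 xs -0.155 z -0.0142 s 0.1725 r 0.1557 th -1.662
```

>>> play_rows(increments=[[[0,-0.02,0.06],[0,0,0]],[[0,0.0,0.07],[0,0,0]]])

```text
time_s: 11.15
ee_pos: [0.4085, 0.1786, 0.0846]
ee_rot: [0.0, 0.768, 0.64, 0.0]
wrist_force: [3.6, -3.0, 1.5]
opening: 0.129
```

```bash
python3 - <<'E'
from h import *
kick()
E
```

```text
pos [0.4085 0.1786 0.0846] F [ 3.6 -3.   1.5] op 0.129 xs -0.1534 z -0.0289 s 0.1727 r 0.1561 th -1.757
```

>>> play_rows(increments=[[[0,0.026,0.12],[0,0,0]],[[0,0.038,0.119],[0,0,0]],[[0,0.05,0.111],[0,0,0]]])

```text
time_s: 11.4
ee_pos: [0.422, 0.1762, 0.0425]
ee_rot: [-0.0, 0.768, 0.64, 0.0]
wrist_force: [-2.3, 0.3, 0.1]
opening: 0.129
```

```bash
python3 - <<'E'
from h import *
kick()
E
```

```text
pos [0.422  0.1762 0.0425] F [-2.3  0.3  0.1] op 0.129 xs -0.1397 z -0.071 s 0.1727 r 0.1567 th -2.041
```

>>> play_rows(increments=[[[0,0.03,0.05],[0,0,0]],[[0,0.03,0.05],[0,0,0]],[[0,0.0,0.0],[0,0,0]]])

```text
time_s: 11.65
ee_pos: [0.4284, 0.1748, 0.03]
ee_rot: [-0.001, 0.768, 0.64, -0.001]
wrist_force: [-6.3, 4.3, -5.1]
opening: 0.13
```

```bash
python3 - <<'E'
from h import *
kick()
E
```

```text
pos [0.4284 0.1748 0.03  ] F [-6.3  4.3 -5.1] op 0.13 xs -0.1331 z -0.0835 s 0.1725 r 0.1571 th -2.131
```

>>> play_rows(increments=[[[0,0,0],[0,0,0]],[[0,0,0],[0,0,0]],[[0,0,0],[0,0,0]],[[0,0,-0.1],[0,0,0]],[[0,0,-0.25],[0,0,0]]], gripper=0.4)

```text
time_s: 12.07
ee_pos: [0.4278, 0.1741, 0.0715]
ee_rot: [-0.0, 0.768, 0.64, -0.002]
wrist_force: [-1.1, -0.7, -0.5]
opening: 0.603
```

>>> play_rows(increments=[[[0,0,-0.3],[0,0,0]],[[0,0,-0.3],[0,0,0]],[[0,0,-0.3],[0,0,0]],[[0,0,-0.3],[0,0,0]],[[0,0,-0.3],[0,0,0]]])

```text
time_s: 12.48
ee_pos: [0.4286, 0.1743, 0.2551]
ee_rot: [0.0, 0.769, 0.64, 0.0]
wrist_force: [1.4, 1.3, -0.2]
opening: 0.597
```

>>> play_rows(increments=[[[0,0,-0.3],[0,0,0]],[[0,0,-0.2],[0,0,0]]])

```text
time_s: 12.65
ee_pos: [0.4293, 0.1745, 0.3165]
ee_rot: [0.0, 0.769, 0.64, 0.002]
wrist_force: [0.1, 0.7, 0.4]
opening: 0.602
```

```bash
python3 - <<'E'
from h import *
a=cap('side','s12'); b=cap('scene','c12'); w=cap('wrist','w12'); crop(a,180,100,310,240,5,'s12z'); crop(b,180,120,320,270,4,'c12z')
plan([.6,0,.4],-.18)
E
```

```text
t 12.8 pos [0.4294 0.175  0.3147] yaw -0.1819 open 0.597 F [ 0.1 -0.4 -1.2] n 7
[[[-0.168, 0.238, -0.102], [0.0, -0.0, -0.0]], [[-0.168, 0.238, -0.102], [0.0, -0.0, -0.0]], [[-0.168, 0.238, -0.102], [0.0, -0.0, -0.0]], [[-0.168, 0.237, -0.102], [0.0, -0.0, -0.0]], [[-0.168, 0.237, -0.102], [0.0, -0.0, -0.0]]]
[[[-0.168, 0.237, -0.102], [0.0, -0.0, -0.0]], [[-0.169, 0.237, -0.102], [0.0, -0.0, -0.0]]]
```

View pics/s12z.png

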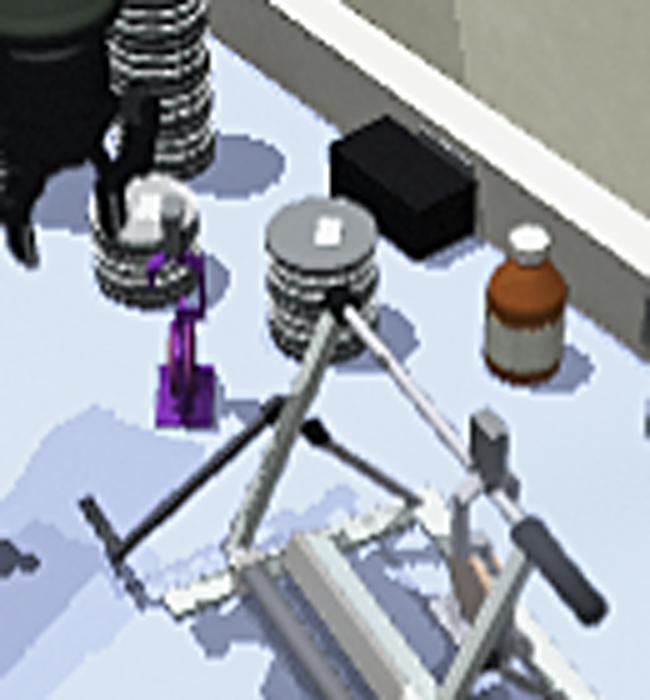

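View pics/w12.png

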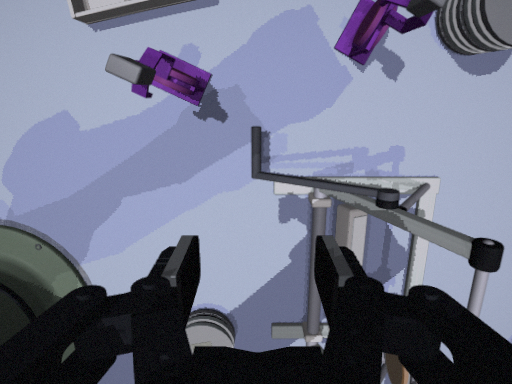

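View pics/c12z.png

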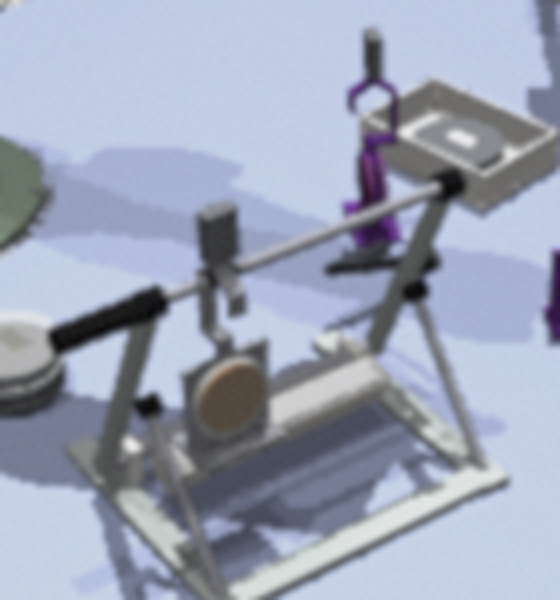

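```bash
python3 - <<'E'
from h import *
w=load('wrist'); C=cloud(w)
for v in (130,140,150,160,170):
    u=np.arange(245,268); m=C[v,u,2]>.03; uu=u[m]; print(v,uu.min(),uu.max(),C[v,uu,2].max().round(4),onz(w,uu.mean(),v,.0514).round(4))
hub=np.array([.5705,-.0265,.231])-.0897*EX-EZ*.201
P=onz(w,(256),150,.0514); d=P-hub-.0469*EX-.105*EZ; print('xs',d@EX,d[2],np.arctan2(d@EX,d[2]))
M=np.array([.5705,-.0265,.231]); T=M-.165*EY; print(T)
plan([T[0],T[1],.36],-.1805)
E
```

```text
130 251 260 0.0581 [0.4355 0.2001 0.0514]
140 251 260 0.4595 [0.4333 0.1885 0.0514]
150 251 260 0.0575 [0.4312 0.1768 0.0514]
160 251 260 0.0578 [0.429  0.1649 0.0514]
170 251 260 0.0567 [0.4268 0.1529 0.0514]
xs -0.1301591363165831 -0.0836 -2.1417328839202123
[ 0.54087896 -0.18881942  0.231     ]
t 12.8 pos [0.4294 0.175  0.3147] yaw -0.1819 open 0.597 F [ 0.1 -0.4 -1.2] n 10
[[[-0.281, 0.146, -0.038], [0.0, -0.0, -0.0]], [[-0.281, 0.146, -0.038], [0.0, -0.0, -0.0]], [[-0.281, 0.146, -0.038], [0.0, -0.0, -0.0]], [[-0.281, 0.146, -0.038], [0.0, -0.0, -0.0]], [[-0.281, 0.146, -0.038], [0.0, -0.0, -0.0]]]
[[[-0.281, 0.146, -0.038], [0.0, -0.0, -0.0]], [[-0.281, 0.146, -0.038], [0.0, -0.0, -0.0]], [[-0.282, 0.146, -0.038], [0.0, -0.0, -0.0]], [[-0.282, 0.146, -0.038], [0.0, -0.0, -0.0]], [[-0.282, 0.146, -0.038], [0.0, -0.0, -0.0]]]
```

>>> play_rows(increments=[[[-0.15,0.05,-0.2],[0,0,0]],[[-0.281,0.146,-0.1],[0,0,0]],[[-0.281,0.146,-0.08],[0,0,0]],[[-0.281,0.146,0],[0,0,0]],[[-0.281,0.146,0],[0,0,0]]])

```text
time_s: 13.22
ee_pos: [0.4759, 0.0088, 0.3584]
ee_rot: [-0.0, 0.768, 0.64, 0.0]
wrist_force: [0.9, 0.7, 0.0]
opening: 0.597
```

>>> play_rows(increments=[[[-0.281,0.146,0],[0,0,0]],[[-0.281,0.146,0],[0,0,0]],[[-0.281,0.146,0],[0,0,0]],[[-0.281,0.146,0],[0,0,0]],[[-0.281,0.146,0],[0,0,0]]])

```text
time_s: 13.63
ee_pos: [0.5315, -0.1729, 0.3575]
ee_rot: [-0.0, 0.768, 0.64, -0.0]
wrist_force: [1.4, 1.0, 0.6]
opening: 0.599
```

>>> play_rows(increments=[[[-0.13,0.096,0.1],[0,0,0]],[[0,0,0.2],[0,0,0]],[[0,0,0.1],[0,0,0]],[[0,0,0],[0,0,0]]])

```text
time_s: 13.97
ee_pos: [0.5387, -0.1885, 0.3071]
ee_rot: [-0.002, 0.769, 0.64, -0.002]
wrist_force: [-0.5, 0.3, -0.5]
opening: 0.602
```

```bash
python3 - <<'E'
from h import *
w=cap('wrist','w13'); plan([.5409,-.1888,.212],-.1805,n=4)
C=cloud(w); m=(C[...,2]>.232)&(C[...,2]<.25)
for v in range(150,345,15):
    u=np.nonzero(m[v,205:310])[0]+205
    if len(u)>3: print(v,u.min(),u.max(),C[v,u,2].max().round(4),onz(w,(u.min()+u.max())/2,v,.231).round(4))
E
```

```text
t 14.02 pos [ 0.5393 -0.1885  0.309 ] yaw -0.1826 open 0.599 F [ 0.7 -0.2  1. ] n 4
[[[0.0, 0.004, 0.202], [-0.001, 0.0, -0.001]], [[0.0, 0.004, 0.202], [-0.001, 0.0, -0.001]], [[-0.0, 0.004, 0.202], [-0.001, 0.0, -0.001]], [[-0.0, 0.004, 0.202], [-0.001, 0.0, -0.001]]]
150 242 274 0.2422 [ 0.5462 -0.1567  0.231 ]
165 243 273 0.2418 [ 0.5444 -0.1663  0.231 ]
180 244 272 0.2412 [ 0.5426 -0.1762  0.231 ]
195 244 273 0.241 [ 0.5411 -0.1863  0.231 ]
210 244 272 0.2414 [ 0.5389 -0.1966  0.231 ]
225 244 272 0.2408 [ 0.5369 -0.2072  0.231 ]
240 245 272 0.2406 [ 0.5353 -0.2181  0.231 ]
```

View pics/w13.png

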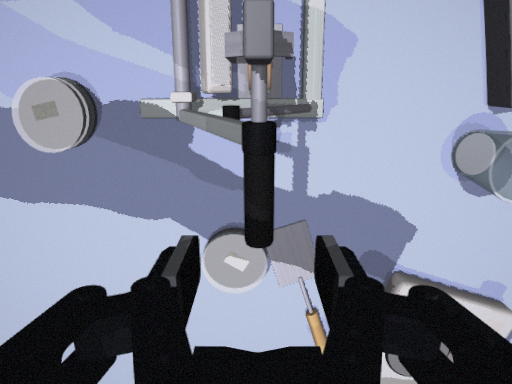

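>>> play_rows(increments=[[[0,0.004,0.2],[0,0,0]],[[0,0.004,0.25],[0,0,0]],[[0,0.004,0.2],[0,0,0]],[[0,0.002,0.14],[0,0,0]],[[0,0,0.01],[0,0,0]]])

```text
time_s: 14.43
ee_pos: [0.5409, -0.1881, 0.2124]
ee_rot: [-0.001, 0.768, 0.64, -0.001]
wrist_force: [-0.2, 0.0, -0.4]
opening: 0.599
```

>>> play_rows(increments=[[[0,0,0],[0,0,0]],[[0,0,0],[0,0,0]],[[0,0,0],[0,0,0]],[[0,0,0],[0,0,0]],[[0,0,0],[0,0,0]]], gripper=1, newtons=40)

```text
time_s: 14.85
ee_pos: [0.5399, -0.1887, 0.2155]
ee_rot: [-0.001, 0.769, 0.64, -0.001]
wrist_force: [-16.6, 3.2, 8.9]
opening: 0.218
```

```bash
python3 - <<'E'
from h import *
plan([.5409,-.1888,.212],-.1805,n=4)
L=np.linspace(.42,0,16); P=np.c_[np.sin(L),np.cos(L)]*.22; D=np.diff(P,axis=0)/.12
for l,d in zip(L[1:],D): print(round(l,3),round(d[0],3),round(-d[1],4))
b=cap('scene','c14'); crop(b,150,120,320,260,4,'c14z')
E
```

```text
t 14.85 pos [ 0.5399 -0.1887  0.2155] yaw -0.1826 open 0.218 F [-16.6   3.2   8.9] n 4
[[[0.0, 0.002, 0.007], [-0.001, -0.0, -0.001]], [[0.0, 0.002, 0.007], [-0.001, -0.0, -0.001]], [[0.0, 0.002, 0.007], [-0.001, -0.0, -0.001]], [[0.0, 0.002, 0.007], [-0.001, -0.0, -0.001]]]
0.392 -0.047 -0.0203
0.364 -0.048 -0.0189
0.336 -0.048 -0.0176
0.308 -0.049 -0.0162
0.28 -0.049 -0.0149
0.252 -0.05 -0.0135
0.224 -0.05 -0.0121
0.196 -0.05 -0.0107
0.168 -0.05 -0.0093
0.14 -0.051 -0.0079
0.112 -0.051 -0.0065
0.084 -0.051 -0.005
0.056 -0.051 -0.0036
0.028 -0.051 -0.0022
0.0 -0.051 -0.0007
```

View pics/c14z.png

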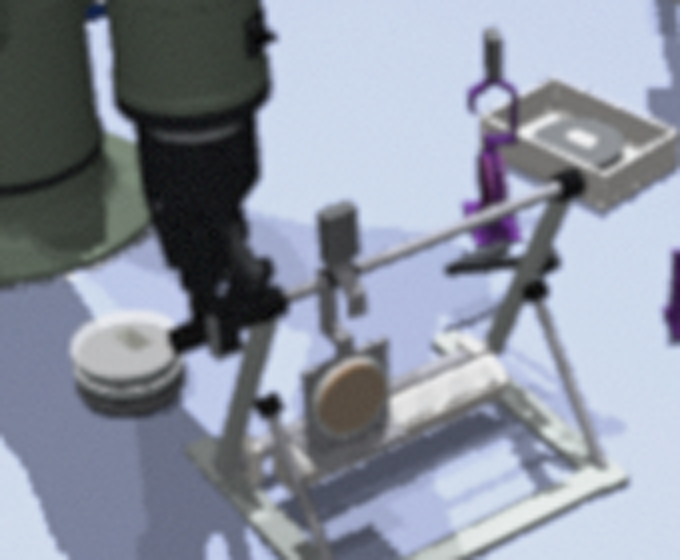

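>>> play_rows(increments=[[[0,-0.016,-0.007],[0,0,0]],[[0,-0.031,-0.0135],[0,0,0]],[[0,-0.047,-0.019],[0,0,0]],[[0,-0.048,-0.0176],[0,0,0]],[[0,-0.049,-0.0162],[0,0,0]]])

```text
time_s: 15.32
ee_pos: [0.5189, -0.1848, 0.2239]
ee_rot: [0.001, 0.769, 0.64, 0.0]
wrist_force: [1.2, -3.4, -3.8]
opening: 0.215
```

```bash
cat >> h.py <<'E'
def lean():
    s=robot.state(); hub=np.array([.5705,-.0265,.231])-.0897*EX-EZ*.201
    d=s['ee_pos']+EZ*.0155-hub; print('t',s['time_s'],'pos',s['ee_pos'].round(4),'F',s['wrist_force'].round(1),'op',round(s['opening'],3),'xs',round(d@EX,4),'z',d[2].round(4),'s',round(d@EY,4),'r',np.hypot(d@EX,d[2]).round(4),'lean',np.arctan2(d@EX,d[2]).round(3))
E
python3 -c "
from h import *
lean()"
```

```text
t 15.3167 pos [ 0.5189 -0.1848  0.2239] F [ 1.2 -3.4 -3.8] op 0.215 xs 0.0673 z 0.2094 s -0.165 r 0.22 lean 0.311
```

>>> play_rows(increments=[[[0,-0.049,-0.0149],[0,0,0]],[[0,-0.05,-0.0135],[0,0,0]],[[0,-0.05,-0.0121],[0,0,0]],[[0,-0.05,-0.0107],[0,0,0]],[[0,-0.05,-0.0093],[0,0,0]]])

```text
time_s: 15.73
ee_pos: [0.4897, -0.1795, 0.2311]
ee_rot: [0.001, 0.768, 0.64, 0.0]
wrist_force: [1.9, -4.8, 7.3]
opening: 0.216
```

```bash
python3 -c "
from h import *
lean()"
```

```text
t 15.7333 pos [ 0.4897 -0.1795  0.2311] F [ 1.9 -4.8  7.3] op 0.216 xs 0.0377 z 0.2166 s -0.165 r 0.2199 lean 0.172
```

>>> play_rows(increments=[[[0,-0.05,-0.006],[0,0,0]],[[0,-0.05,-0.0055],[0,0,0]],[[0,-0.05,-0.004],[0,0,0]],[[0,-0.045,-0.003],[0,0,0]],[[0,-0.035,-0.002],[0,0,0]]])

```text
time_s: 16.15
ee_pos: [0.463, -0.1745, 0.2341]
ee_rot: [0.001, 0.768, 0.64, 0.001]
wrist_force: [1.7, -4.4, 16.7]
opening: 0.217
```

```bash
python3 -c "
from h import *
lean()"
```

```text
t 16.15 pos [ 0.463  -0.1745  0.2341] F [ 1.7 -4.4 16.7] op 0.217 xs 0.0105 z 0.2196 s -0.1649 r 0.2198 lean 0.048
```

>>> play_rows(increments=[[[0,-0.035,-0.012],[0,0,0]],[[0,-0.025,-0.007],[0,0,0]],[[0,-0.015,0],[0,0,0]],[[0,0,0],[0,0,0]],[[0,0,0],[0,0,0]]])

```text
time_s: 16.57
ee_pos: [0.453, -0.1726, 0.2349]
ee_rot: [-0.0, 0.768, 0.64, -0.0]
wrist_force: [-0.2, -5.0, -4.1]
opening: 0.219
```

```bash
python3 - <<'E'
from h import *
lean(); w=cap('wrist','w15'); a=cap('side','s15'); b=cap('scene','c15'); crop(a,170,120,310,260,4,'s15z'); crop(b,150,110,320,260,4,'c15z')
E
```

```text
t 16.5667 pos [ 0.453  -0.1726  0.2349] F [-0.2 -5.  -4.1] op 0.219 xs 0.0003 z 0.2204 s -0.1648 r 0.2204 lean 0.001
```

View pics/w15.png

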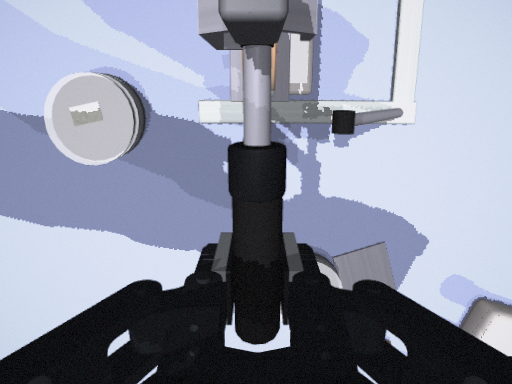

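View pics/s15z.png

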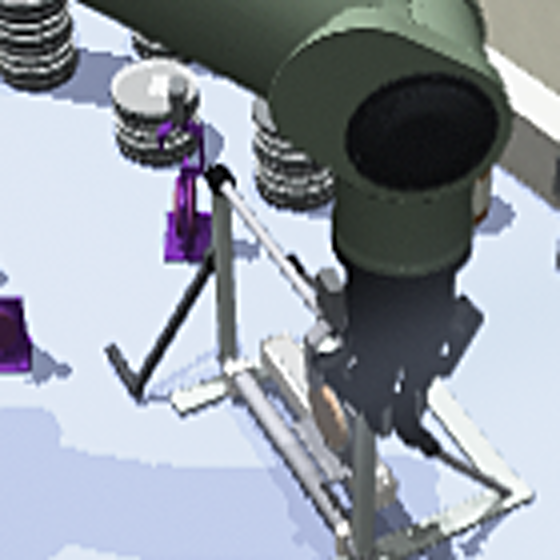

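View pics/c15z.png

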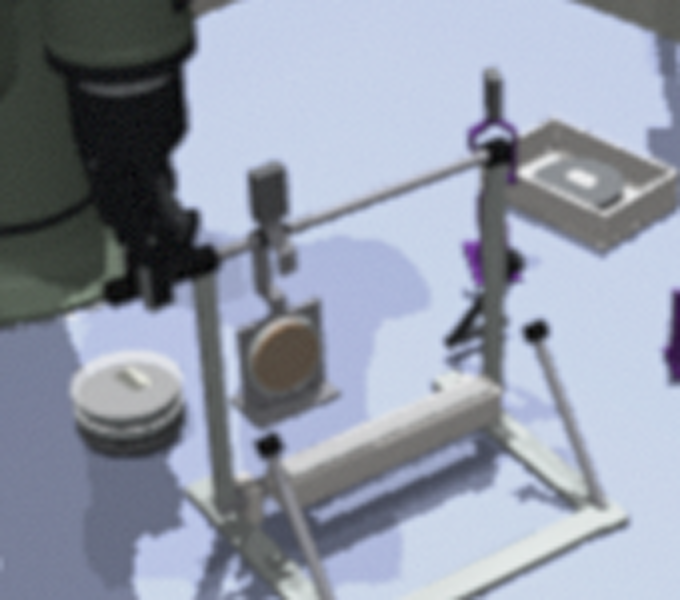

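```bash
python3 - <<'E'
from h import *
lean(); a=load('side'); b=cap('scene','c16'); crop(a,225,160,285,215,10,'s16z'); crop(b,185,140,265,200,9,'c16z')
E
```

```text
t 16.7167 pos [ 0.4531 -0.1726  0.2349] F [ 0.  -4.6 -2.6] op 0.219 xs 0.0004 z 0.2204 s -0.1648 r 0.2204 lean 0.002
```

View pics/s16z.png

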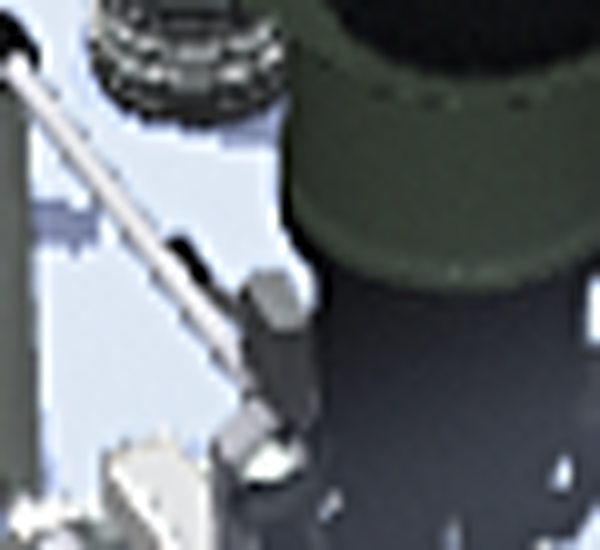

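View pics/c16z.png

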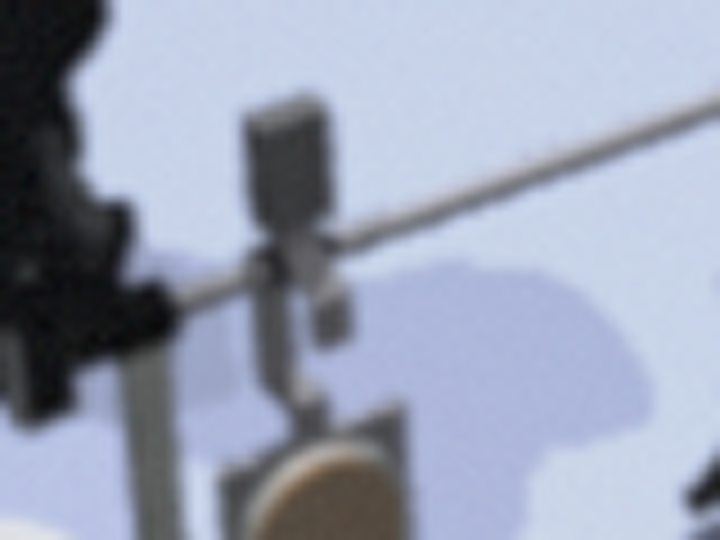

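>>> play_rows(increments=[[[0,0,0],[0,0,0]],[[0,0,0],[0,0,0]],[[0,0,0],[0,0,0]],[[0,0,0],[0,0,0]],[[0,0,0],[0,0,0]]])

```text
time_s: 17.18
ee_pos: [0.4531, -0.1726, 0.2349]
ee_rot: [-0.0, 0.768, 0.64, -0.0]
wrist_force: [0.2, -5.6, -4.4]
opening: 0.212
```

```bash
python3 - <<'E'
from h import *
lean(); b=cap('scene','c17'); a=cap('side','s17'); lean()
for n0,n1 in (('c16','c17'),('s15','s17'),('scene0','c17'),('side0','s17')):
    d=cv2.absdiff(cv2.imread('pics/%s.png'%n0),cv2.imread('pics/%s.png'%n1)).max(2); print(n0,n1,(d>60).sum())
    if '0' in n0: cv2.imwrite('pics/d_%s.png'%n1,((d>60)*255).astype(np.uint8))
C=cloud(a); m=(C[...,0]<.45)&(C[...,0]>.3)&(C[...,1]>.13)&(C[...,1]<.23)&(C[...,2]>.012)&(C[...,2]<.06); print('kick foot side pts z',m.sum(),np.sort(C[m][:,2])[:3],C[m].mean(0) if m.any() else 0)
E
```

```text
t 17.1833 pos [ 0.4531 -0.1726  0.2349] F [ 0.2 -5.6 -4.4] op 0.212 xs 0.0004 z 0.2204 s -0.1648 r 0.2204 lean 0.002
t 17.2833 pos [ 0.4531 -0.1726  0.2349] F [-1.1 -5.2 -3.2] op 0.216 xs 0.0004 z 0.2204 s -0.1648 r 0.2204 lean 0.002
c16 c17 0
s15 s17 16
scene0 c17 13063
side0 s17 27527
kick foot side pts z 75 [0.0137758  0.01411428 0.01420938] [0.42709546 0.16203445 0.02830171]
```

View pics/s17.png

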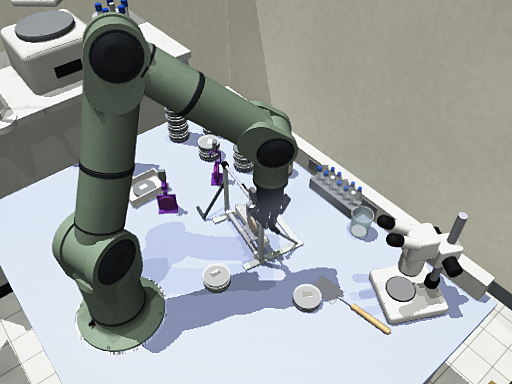

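View pics/d_s17.png

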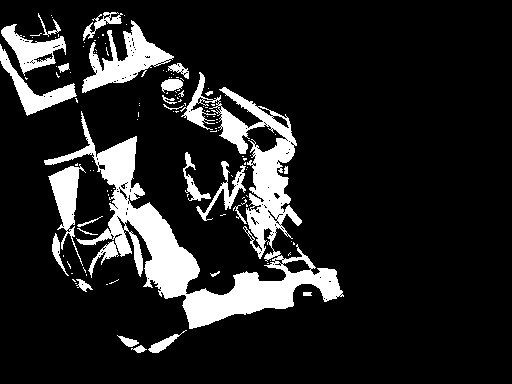

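```bash
python3 - <<'E'
from h import *
a=load('side'); b=load('scene'); hub=np.array([.5705,-.0265,.231])-.0897*EX-EZ*.201
for c in (a,b):
    C=cloud(c); d=C-hub; s=d@EY; x=d@EX; m=(s>-.04)&(s<.1)&(abs(x)<.04)&(d[...,2]>.205)&(d[...,2]<.24); print(m.sum(),x[m].mean().round(4),np.median(d[...,2][m]).round(4))
print(robot.finish_job())
E
```

```text
106 -0.0042 0.223
145 0.0031 0.2203
the job is handed in; nothing more can be done
None
```

The carrier is hung on the sleeve, the kickstand is fully down, and the frame is being held upright by its grip. I handed the job in at about 17.3 s of the 72 s allowed.

- **Carrier:** I took the steel carrier, not the purple ones, and hooked it over the rail about 60 mm left of the middle. I slid it to the dark sleeve and let go. A close wrist view before the frame was raised showed about 5 mm of sleeve exposed beside the hook, which puts it centred to within about 1 mm. I could not repeat that measurement after raising the frame. The later scene picture shows the hook still on the sleeve, with dark visible on both sides.
- **Kickstand:** With the frame still leaning back, I led the foot over centre and round to its stop, then released it. The measured angle was about 2.56 rad, which is fully down.
- **Frame:** I gripped the middle of the round rubber grip and swung the frame up about the hub. From the arm's own position the lean is about 0.002 rad. The two fixed cameras put the rail 4 mm in front of and 3 mm behind the hub axis, which averages to upright.
- **Kickstand foot:** Depth readings put the lowest visible points of the foot about 14 mm above the table. I only counted points above 12 mm, so this check is weak. It does agree with the frame being upright, since the foot would meet the table only at about -0.11 rad.
- **Steadiness and forces:** Two scene pictures about half a second apart at the end showed no movement. The highest wrist force I saw was about 22 N.
- **Bystanders:** I saw no sign that the other items moved. The comparison with the starting pictures was partly masked by the arm and its shadow.

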